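# Close the component box and hang up the gauges

## Robot

A 7-joint arm with a two-finger parallel gripper is mounted at the origin on the work surface. World frame = base frame: x ahead of the robot, y to its left, z up, the work surface at z = 0. Lengths are in m, angles in rad, forces in N, time in s.
With the tool pointing down it reaches from about 0.4 to 0.85 m from the base axis. Payload 10.4 kg.
Tool frame: the origin (TCP) lies at the very end of the fingers, on their centre line; the grasp point (between the pads) lies 19 mm behind it; z points along the fingers, y is the direction in which the jaws open and shut (so a half turn about z gives the same grasp; the last joint's range is limited). The gripper opens to 87 mm and grips with 3 to 60 N. Pads are 19 mm wide; open, the fingers measure 117 mm over their backs; the gripper's body (75 mm by 190 mm) begins 51 mm behind the grasp point.
Start: joints at [1.237, 0.332, -0.065, 1.46, 0.022, 1.35, -0.088], TCP at [0.191, -0.595, 0.223] pointing down, gripper open.
Joint ranges: [-2.6, 2.6], [-0.5, 2.12], [-1.47, 1.34], [0.16, 2.42], [-1.27, 4.41], [0.06, 2.06], [-2.6, 2.6]. Speed limits (rad/s): [2.22, 2.22, 2.79, 2.79, 3.14, 3.14, 3.14].

## Interface

Orientations are given as a unit quaternion [x, y, z, w].
In Python, from bench import r gives the robot as it stands.
- The arm moves only by the shell command python3 -m crank 'ROWS' [FORCE]. ROWS is JSON, a list of rows, each a list of 3 entries, a list of its own where there are three numbers: the opening, from -1 (shut) to 1 (fully open), so that 0 is half open, then the shift along the tool's x, y, z in mm, then the turn about the tool's z in degrees. A call has 1 to 12 rows; each row is the pose to reach, as a shift and turn from the pose commanded when the call began, along the tool's axes at that moment; what a row does not reach only later rows make up. A row lasts 1/12 s, in which the tool goes at most 41.7 mm and 7.16 degrees, less where a joint would pass 70% of its speed; a pose out of reach is approached as far as the arm can. A call with a gripper value outside its range is refused whole. The fingers move at their own pace and stop on an object; FORCE is the grip in N (left out, the last holds). Time passes only in rows, so rows that repeat a pose let the fingers close. It gives the time, the measured TCP pose, the force and the opening at its end, in the units of the state.
- r.read_state(): the state, without advancing time (a new reading comes with each control period).
- r.camera(name): name is "side" or "top" or "wrist"; returns a dict with "pixels" (480x640x3 uint8, red, green, blue), "fov_y" (degrees; the focal length in pixels is half the picture's height over the tangent of half this angle, whatever the lens; pixels are square), "cx", "cy" (the principal point, pixels), "cam_to_world" (4x4, takes a point from camera to world coordinates). Camera axes: x right, y down, z forward; pixel columns grow to the right and rows downward; lengths in m; the calibration is good to about 2 mm. A picture is of the moment at which its call begins. There is no depth.
- r.close_job(): hands the job in, once; it reports no verdict.
The state is a dict: "time": time; "joint_positions": joint angles; "joint_vel": joint speeds; "joint_torque": joint torques, N m; "ee_pos": TCP position; "eef_rot": TCP orientation; "ft_force": force on the tool from outside, world axes, zero at the start; "torque": the same for the moment, N m; "width": finger opening in m.
Only numpy, scipy, OpenCV 4.12 (cv2) and the standard library are available. Lean on these libraries where they do the work, as an engineer would, in place of code of your own. Each camera call takes 0.05 s, during which the arm holds its last target.

## Task

Clear down the soldering bench. First press all three lids of the component box down until they click shut, so that nothing can fall in among the parts; only then hang every hand gauge lying on the mat by its ring eye on a peg of the rack, one gauge to a peg (any peg). Leave the other things on the bench where they are.

Things in the scene. Friction and masses are not known exactly. Their poses are not given: they have to be found in the camera images.
- peg0_root (a point): Root of peg 0 (lowest y) of a low fixed aluminium rack: the peg's centre in the bar's front face, 165 mm above the table. Axes: z up, y along the bar, -x square to the bar towards the robot's side. The peg is a round steel rod of 7 mm diameter, 45 mm long, leaning up 50 degrees from level: its free end lies 29 mm along -x and 34 mm up from here.
- peg1_root (a point): Root of peg 1, 60 mm along +y from peg 0; all pegs alike, the same axes.
- peg2_root (a point): Root of peg 2, in the middle of the rack. The rack's bar is 310 mm long, 16 mm deep (towards +x), 22 mm high, its top at 176 mm, open below; at each end (y = +-155 mm from here at most) stands a 14 mm square post on a foot that reaches 30 mm in front of the bar, 6 mm high.
- peg3_root (a point): Root of peg 3; the same axes.
- peg4_root (a point): Root of peg 4 (highest y); the same axes.
- kitbox: Black component box, fixed, 84 mm (its x) by 192 mm (its y), 35 mm high; three open compartments side by side, each with a grey lid, lid centres at y = -63, 0, +63 mm. The lids' hinge axis runs along y at x = +40 mm, 36 mm up; the catches are on its front (-x). A lid's top face lies 4 mm off the hinge axis: shut, it is 40 mm above the table. Origin: centre of the underside.
- lid0 (a joint): Lid 0 (at the box's -y end): angle in rad, 0 = shut and level, grows as it opens, 1.57 = upright. Starts at about 0.9 to 1.5, leaning over its compartment. A plate 57 mm wide, 4 mm thick, reaching 84 mm from hinge to free edge.
- lid1 (a joint): Lid 1 (middle), like lid 0. All lids: a stiff hinge with a weak spring (under 0.1 N m) that lifts the lid again from low angles; pressed the last 9 mm down near its free edge with some 3 to 6 N (15 N does no harm) it snaps past a catch and stays at 0; not caught it rises again, to 0.1 rad or more.
- lid2 (a joint): Lid 2 (at the box's +y end), like lid 0.
- gauge0: Steel hand gauge, loose, flat on the mat: straight handle 18 mm wide, 9 mm thick with a ring eye on one end (inner diameter 28, outer 43 mm, of 7 mm bar). About 60 g; both faces alike. Origin: mid handle (it runs from -45 to +49 mm along x), on its lower face; x points to the eye; z through the thickness; balances at x = +16 mm. Three to five are present (else None).
- gauge0_eye (a point): Centre of the ring eye of gauge 0: 65 mm from the body's origin along its x, 4.5 mm up its z.
- gauge1: Another such gauge, same size and axes as gauge0 (may be absent).
- gauge1_eye (a point): Centre of the ring eye of gauge 1: 65 mm from the body's origin along its x, 4.5 mm up its z.
- gauge2: Another such gauge, same size and axes as gauge0 (may be absent).
- gauge2_eye (a point): Centre of the ring eye of gauge 2: 65 mm from the body's origin along its x, 4.5 mm up its z.
- gauge3: Another such gauge, same size and axes as gauge0 (may be absent).
- gauge3_eye (a point): Centre of the ring eye of gauge 3: 65 mm from the body's origin along its x, 4.5 mm up its z.
- gauge4: Another such gauge, same size and axes as gauge0 (may be absent).
- gauge4_eye (a point): Centre of the ring eye of gauge 4: 65 mm from the body's origin along its x, 4.5 mm up its z.
- brush: Black cleaning brush, 165 mm long, 45 mm wide, 16 mm high, loose; not part of the job, to be left where it is. Origin: its underside.
- tweezers: Steel tweezers 110 mm long, 5 mm high, lying under the front of the rack, loose; not part of the job, to be left where it is. Origin: its underside.
- fluxpot: White pot 40 mm across, 34 mm high, loose; not part of the job, to be left where it is. Origin: its underside.
- spool: Grey spool 56 mm across, 30 mm high, loose; not part of the job, to be left where it is. Origin: its underside.
- eraser: White eraser block, 20 x 75 mm, 16 mm high, loose; not part of the job, to be left where it is. Origin: its underside.
Things that resemble listed ones, but are neither listed nor needed, are in the scene too. What is shaped like the gauge3 but brown or turquoise is not meant. What is shaped like the gauge2 but turquoise is not meant.

How it is judged:
On the way:
1. all three lids are clicked shut while no gauge is up on the rack yet (value of joint each of lid0, lid1, lid2 below 0.05 rad and height (world z) of each of gauge0_eye, gauge1_eye, gauge2_eye, gauge3_eye, gauge4_eye below 0.12 m), for 0.3 s.
At the end, for the whole second after the job is handed in: All three lids are shut on their catches (within 0.05 rad), and every gauge that is there hangs at rest by its eye, eye upwards (within 0.7 rad), the eye's centre within 36 mm of a peg's root, the eyes of any two gauges more than 30 mm apart (one to a peg) (value of joint each of lid0, lid1, lid2 below 0.05 rad and (distance between gauge0_eye and peg0_root below 0.036 m or distance between gauge0_eye and peg1_root below 0.036 m or distance between gauge0_eye and peg2_root below 0.036 m or distance between gauge0_eye and peg3_root below 0.036 m or distance between gauge0_eye and peg4_root below 0.036 m) and angle between each of gauge0, gauge1, gauge2, gauge3, gauge4's own x axis and vertical below 0.7 rad and linear speed of each of gauge0, gauge1, gauge2, gauge3, gauge4 below 0.05 m/s and (distance between gauge1_eye and peg0_root below 0.036 m or distance between gauge1_eye and peg1_root below 0.036 m or distance between gauge1_eye and peg2_root below 0.036 m or distance between gauge1_eye and peg3_root below 0.036 m or distance between gauge1_eye and peg4_root below 0.036 m) and (distance between gauge2_eye and peg0_root below 0.036 m or distance between gauge2_eye and peg1_root below 0.036 m or distance between gauge2_eye and peg2_root below 0.036 m or distance between gauge2_eye and peg3_root below 0.036 m or distance between gauge2_eye and peg4_root below 0.036 m) and (distance between gauge3_eye and peg0_root below 0.036 m or distance between gauge3_eye and peg1_root below 0.036 m or distance between gauge3_eye and peg2_root below 0.036 m or distance between gauge3_eye and peg3_root below 0.036 m or distance between gauge3_eye and peg4_root below 0.036 m) and (distance between gauge4_eye and peg0_root below 0.036 m or distance between gauge4_eye and peg1_root below 0.036 m or distance between gauge4_eye and peg2_root below 0.036 m or distance between gauge4_eye and peg3_root below 0.036 m or distance between gauge4_eye and peg4_root below 0.036 m) and distance between each of gauge1_eye, gauge2_eye, gauge3_eye, gauge4_eye and gauge0_eye above 0.03 m and distance between each of gauge2_eye, gauge3_eye, gauge4_eye and gauge1_eye above 0.03 m and distance between each of gauge3_eye, gauge4_eye and gauge2_eye above 0.03 m and distance between gauge4_eye and gauge3_eye above 0.03 m); the robot touches nothing.
It fails at once if the brush is disturbed (moved more than 30 mm) (distance of brush from where it was at the start of the episode above 0.03 m).
It fails at once if the tweezers is disturbed (moved more than 30 mm) (distance of tweezers from where it was at the start of the episode above 0.03 m).
It fails at once if the fluxpot is disturbed (moved more than 30 mm) (distance of fluxpot from where it was at the start of the episode above 0.03 m).
It fails at once if the spool is disturbed (moved more than 30 mm) (distance of spool from where it was at the start of the episode above 0.03 m).
It fails at once if the eraser is disturbed (moved more than 30 mm) (distance of eraser from where it was at the start of the episode above 0.03 m).
Of gauge0, gauge1, gauge2, gauge3, gauge4 only 3 to 5 are there at a start; the rules pass over those that are not, and their reading is None.
At some moment in a run one of gauge0, gauge1, gauge2, gauge3, gauge4 may be knocked a few centimetres aside while the robot is not near it.
Once in a run the grip may slacken for a moment while it holds something.
It also fails if it takes over 210 s, if anything falls off the work surface, if the arm or the gripper's body presses on something with over 40 N, if the wrist force passes 120 N, or if a joint passes its speed limit or range.

## Working session

There is one attempt and no reset: what is moved stays moved. The work goes in short steps, Python scripts to look and compute and a shell command to move; the robot and the scene stay as the last step left them, time stands still between calls to the robot, and variables do not carry over. Pictures are saved under pics/ and viewed, and the job is handed in when it is done.

```bash
ls; mkdir -p pics
python3 - <<'E'
from bench import r
import cv2,json,numpy as np
s=r.read_state(); print({k:np.round(v,3).tolist() for k,v in s.items()})
for n in ["top","side","wrist"]:
    c=r.camera(n); cv2.imwrite(f"pics/{n}0.png",c["pixels"][:,:,::-1]); print(n,c["fov_y"],c["cx"],c["cy"],np.round(c["cam_to_world"],3).tolist())
E
```

```text
pics
{'time': 0.0, 'joint_positions': [1.237, 0.333, -0.065, 1.461, 0.022, 1.35, -0.089], 'joint_vel': [-0.002, -0.001, -0.001, -0.001, -0.0, -0.001, -0.0], 'joint_torque': [-0.0, -62.326, 0.025, -38.991, -0.061, 0.039, 0.0], 'ee_pos': [0.191, -0.595, 0.222], 'eef_rot': [0.988, 0.155, -0.0, -0.001], 'ft_force': [-0.086, -0.137, 0.315], 'torque': [-0.052, -0.02, 0.032], 'width': 0.087}
top 50.186994822182804 320.85755696987667 243.57970898490595 [[0.001, -0.987, 0.16, 0.252], [-1.0, 0.002, 0.017, 0.012], [-0.017, -0.16, -0.987, 1.422], [0.0, 0.0, 0.0, 1.0]]
side 49.5973410476071 319.14394516267106 239.76652856639214 [[-0.768, -0.365, 0.526, -0.08], [-0.641, 0.433, -0.634, 0.692], [0.003, -0.824, -0.567, 0.713], [0.0, 0.0, 0.0, 1.0]]
wrist 61.65214470334855 322.72471794181394 237.68269915183367 [[0.305, -0.922, -0.239, 0.257], [-0.952, -0.296, -0.075, -0.575], [-0.002, 0.25, -0.968, 0.383], [0.0, 0.0, 0.0, 1.0]]
```

View pics/top0.png

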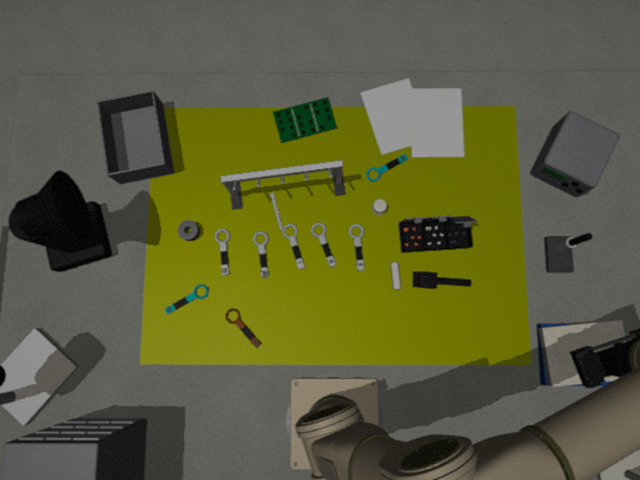

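View pics/side0.png

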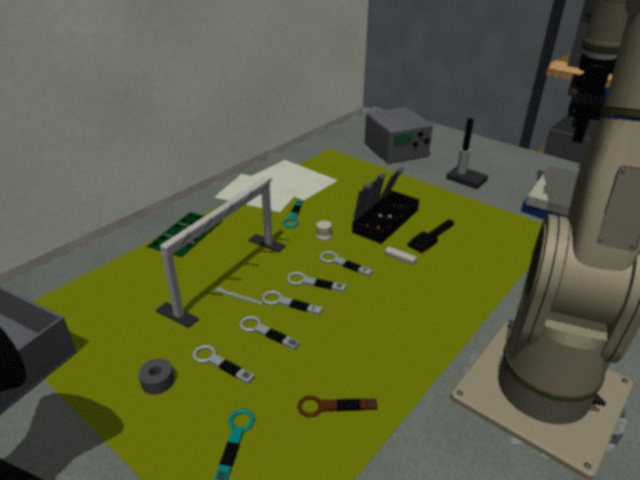

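View pics/wrist0.png

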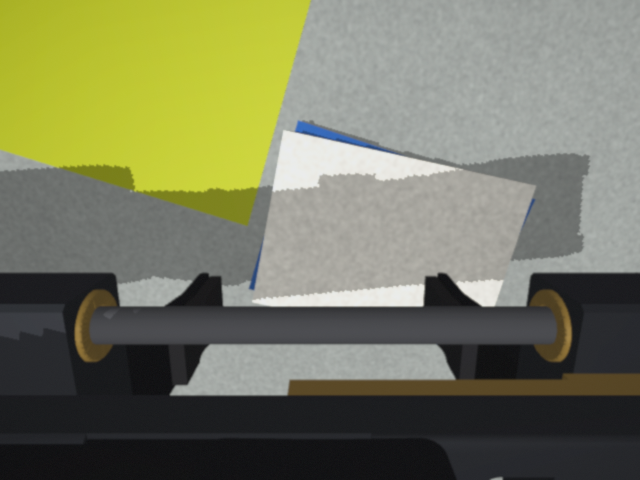

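The top view shows five silver gauges, with eyes near (221,236), (261,239), (290,231), (318,230) and (356,231). It also shows the brown (240,325) and turquoise (190,298), (388,168) lookalikes, the rack bar (222–343, 172) and the box (437,235) with its lids at the far edge. Next I measure these.

```bash
cat > h.py <<'E'
from bench import r
import cv2,numpy as np
from scipy.spatial.transform import Rotation as R
def cam(n,save=None):
    c=r.camera(n); 
    if save: cv2.imwrite(f"pics/{save}.png",c["pixels"][:,:,::-1])
    return c
def foc(c): return 240/np.tan(np.radians(c["fov_y"]/2))
def ray(c,u,v):
    T=np.array(c["cam_to_world"]); d=T[:3,:3]@np.array([(u-c["cx"])/foc(c),(v-c["cy"])/foc(c),1]); return T[:3,3],d/np.linalg.norm(d)
def onz(c,u,v,z):
    o,d=ray(c,u,v); return o+d*(z-o[2])/d[2]
def proj(c,p):
    T=np.linalg.inv(np.array(c["cam_to_world"])); q=T[:3,:3]@np.array(p)+T[:3,3]; return np.array([c["cx"]+foc(c)*q[0]/q[2],c["cy"]+foc(c)*q[1]/q[2]])
def tri(c1,p1,c2,p2):
    o1,d1=ray(c1,*p1);o2,d2=ray(c2,*p2)
    s=np.linalg.lstsq(np.stack([d1,-d2],1),o2-o1,rcond=None)[0]
    a=o1+s[0]*d1;b=o2+s[1]*d2
    return (a+b)/2,np.linalg.norm(a-b)
def crop(c,x0,y0,x1,y1,k,name):
    im=c["pixels"][y0:y1,x0:x1,::-1]; im=cv2.resize(im,None,fx=k,fy=k,interpolation=cv2.INTER_CUBIC); cv2.imwrite(f"pics/{name}.png",im)
def yaw():
    m=R.from_quat(r.read_state()["eef_rot"]).as_matrix(); return np.degrees(np.arctan2(m[1,0],m[0,0])) # tool x in world
def go(x,y,z,yw=None):
    s=r.read_state(); m=R.from_quat(s["eef_rot"]).as_matrix(); d=m.T@(np.array([x,y,z])-s["ee_pos"])*1000
    t=0
    if yw is not None:
        t=-(yw-yaw()); t=(t+180)%360-180
    print("shift",np.round(d,1).tolist(),"turn",round(t,1),"j",np.round(s["joint_positions"],2).tolist())
def st():
    s=r.read_state(); print("t",round(s["time"],2),"p",np.round(s["ee_pos"],4).tolist(),"yaw",round(yaw(),1),"F",np.round(s["ft_force"],1).tolist(),"w",round(s["width"],4),"j7",round(s["joint_positions"][6],2))
E
python3 - <<'E'
from h import *
c=cam("top"); crop(c,200,150,380,290,4,"topA"); crop(c,365,140,500,300,4,"topB")
for n,u,v,z in [("brush",425,281,0),("eraser",396,276,0),("box",400,250,.035),("boxr",474,248,.035),("boxfl",400,218,.035),("barL",222,178,.176),("barR",343,163,.176)]: print(n,onz(c,u,v,z).round(3))
s=cam("side"); crop(s,330,150,450,250,6,"sideB")
E
```

```text
brush [ 0.377 -0.252  0.   ]
eraser [ 0.391 -0.172  0.   ]
box [ 0.458 -0.18   0.035]
boxr [ 0.463 -0.381  0.035]
boxfl [ 0.547 -0.182  0.035]
barL [0.622 0.283 0.176]
barR [ 0.66  -0.022  0.176]
```

View pics/topA.png

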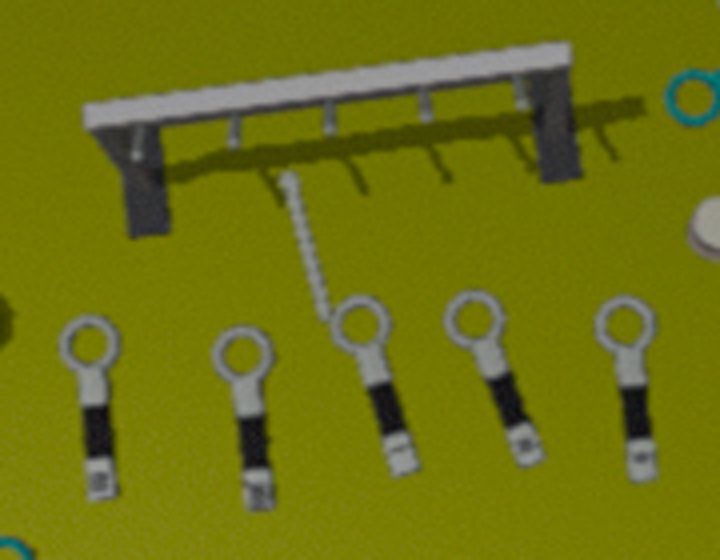

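View pics/topB.png

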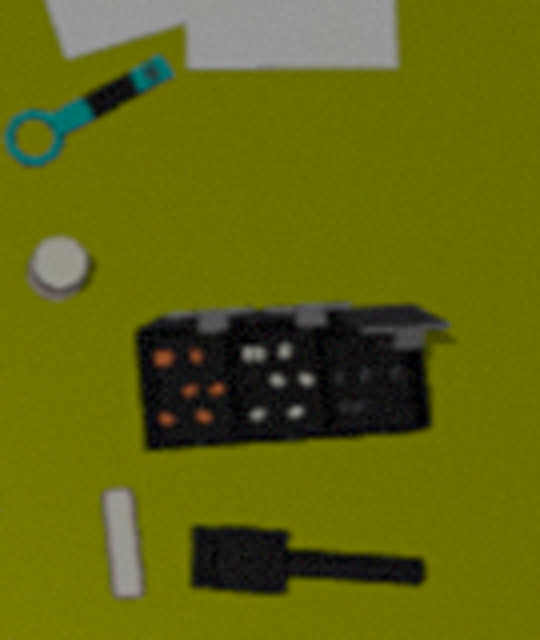

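View pics/sideB.png

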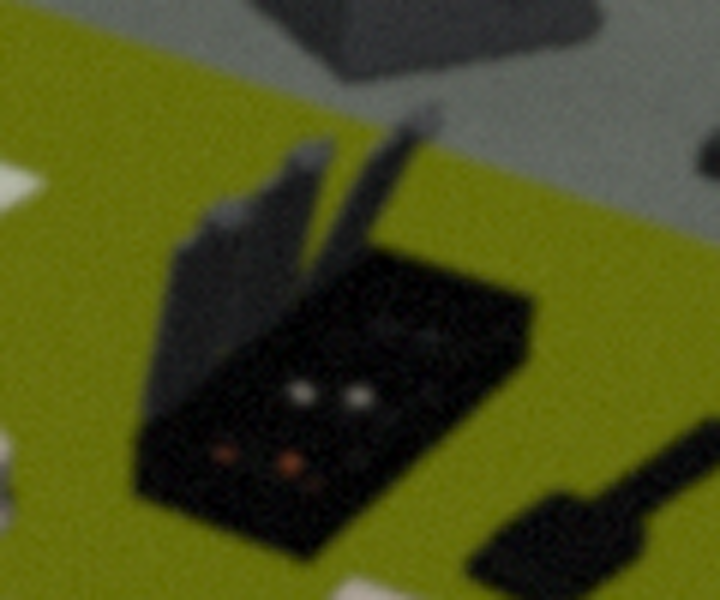

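Run:
```python
from h import *
c=cam("top"); s=cam("side")
f=lambda u,v:(365+u/4,140+v/4)
a=onz(c,*f(147,449),0);b=onz(c,*f(430,430),0);print("front z0",a,b,np.linalg.norm(a-b))
a=onz(c,*f(147,449),.035);b=onz(c,*f(430,430),.035);print("front z35",a,b,np.linalg.norm(a-b))
# backcorners at z .036 hinge
print(onz(c,*f(137,327),.035))
# side view: crop 330,150 k6
g=lambda u,v:(330+u/6,150+v/6)
for n,p in [("L front bottom",(308,560)),("L back bottom",(137,492)),("R front bottom",(525,355))]: print(n,onz(s,*g(*p),0).round(4))
for n,p in [("R front top",(532,295)),("Lback top",(137,437)),("Lfront top",(310,530))]: print(n,onz(s,*g(*p),.035).round(4))
# gauges
im=c["pixels"].astype(int); m=((im.min(2)>90)&(im.max(2)-im.min(2)<40)).astype(np.uint8)
roi=np.zeros_like(m);roi[222:285,205:375]=1;m&=roi
n,l,stt,cen=cv2.connectedComponentsWithStats(m)
for i in range(1,n):
    if stt[i,4]>15: print(stt[i],cen[i].round(1),onz(c,*cen[i],.008).round(4))
```

```text
front z0 [ 0.45706963 -0.18974351  0.        ] [ 0.47008435 -0.38716908  0.        ] 0.1978540857903792
front z35 [ 0.45201854 -0.18478685  0.035     ] [ 0.46471291 -0.37735293  0.035     ] 0.192984045216751
[ 0.53687061 -0.18001005  0.035     ]
L front bottom [ 0.4584 -0.1909  0.    ]
L back bottom [ 0.5402 -0.1862  0.    ]
R front bottom [ 0.4745 -0.3845  0.    ]
R front top [ 0.4711 -0.3773  0.035 ]
Lback top [ 0.5337 -0.1752  0.035 ]
Lfront top [ 0.4428 -0.1649  0.035 ]
[278 222  19  24 159] [289.  233.3] [0.5104 0.1257 0.008 ]
[311 223  16  21 132] [319.6 233.3] [0.5102 0.0398 0.008 ]
[349 224  15  23 142] [356.3 234.9] [ 0.5051 -0.063   0.008 ]
[215 229  14  22 136] [222.1 240. ] [0.4917 0.3138 0.008 ]
[253 232  15  22 139] [260.5 242.9] [0.4832 0.2054 0.008 ]
[327 256   9  11  57] [330.9 260.7] [0.4325 0.0083 0.008 ]
[296 258   9  11  68] [299.8 263. ] [0.4262 0.0948 0.008 ]
[357 260   7  10  62] [359.9 264.5] [ 0.4219 -0.0719  0.008 ]
[221 265   8  10  61] [224.6 269.3] [0.4089 0.3042 0.008 ]
[261 267   7  10  49] [263.8 271.1] [0.4039 0.1947 0.008 ]
```

Box pose: yaw about 3.8°, centre about (0.506, −0.285), front width 193 mm against 192 mm given. Lids 1 and 2 are nearly upright and lid 0 leans further over. I'll push lid 1 low first, then close lids 0 and 2 together with the open fingers.

Run:
```python
from h import *
st(); go(.581,-.280,.21,3.8)
```

```text
t 0.35 p [0.1911, -0.595, 0.2224] yaw 17.8 F [0.0, -0.7, 0.2] w 0.0867 j7 -0.09
shift [467.5, -180.7, 12.4] turn 14.0 j [1.24, 0.33, -0.06, 1.46, 0.02, 1.35, -0.09]
```

```bash
python3 -m crank '[[-1,[40,-15,0],1],[-1,[80,-30,0],3],[-1,[118,-46,0],4],[-1,[156,-61,2],5],[-1,[194,-76,4],6],[-1,[232,-90,6],7],[-1,[270,-105,8],9],[-1,[308,-120,10],10],[-1,[346,-135,12],11],[-1,[384,-150,12],12],[-1,[426,-165,12],14],[-1,[467,-181,12],14]]' 20; python3 -m crank '[[-1,[0,0,0],0],[-1,[0,0,0],0]]'
python3 - <<'E'
from h import *
st(); go(.581,-.280,.21,3.8)
c=cam("top"); crop(c,365,140,525,300,4,"topC"); c=cam("side","sideC"); cam("wrist","wristC")
E
```

```text
time: 1.35
ee_pos: [0.5776, -0.2821, 0.2107]
eef_rot: [0.999, 0.032, 0.0, 0.0]
ft_force: [0.2, -0.4, -0.1]
width: 0.015
time: 1.52
ee_pos: [0.5783, -0.2801, 0.2101]
eef_rot: [0.999, 0.036, 0.0, -0.001]
ft_force: [-0.5, -0.7, -0.8]
width: 0.0042
t 1.52 p [0.5783, -0.2801, 0.2101] yaw 4.1 F [-0.5, -0.7, -0.8] w 0.0042 j7 -1.2
shift [2.7, 0.1, 0.1] turn 0.3 j [0.6, 0.39, -0.3, 1.42, 0.11, 1.35, -1.2]
```

View pics/sideC.png

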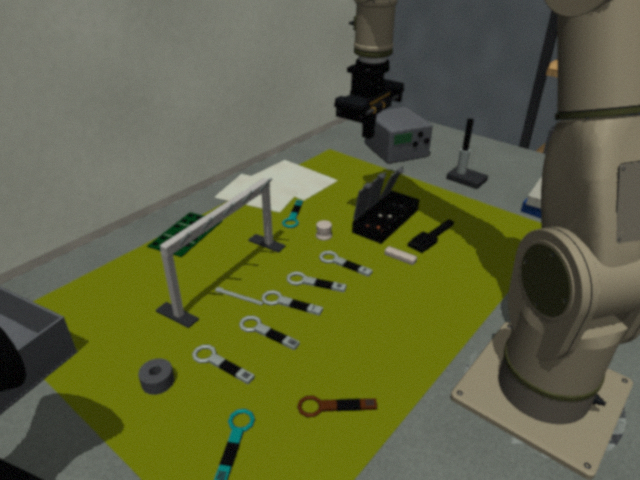

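View pics/wristC.png

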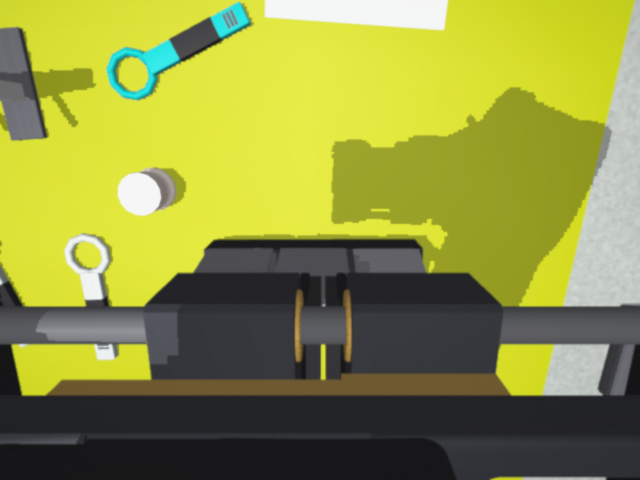

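Run:
```python
from h import *
c=cam("wrist")
for u,v in [(207,241),(420,241),(313.5,241)]: print(onz(c,u,v,.035).round(4), onz(c,u,v,.036).round(4))
```

```text
[ 0.5477 -0.1866  0.035 ] [ 0.548  -0.1869  0.036 ]
[ 0.5596 -0.371   0.035 ] [ 0.5598 -0.3708  0.036 ]
[ 0.5536 -0.2788  0.035 ] [ 0.5539 -0.2788  0.036 ]
```

```bash
python3 -m crank '[[-1,[0,0,40],0],[-1,[0,0,80],0],[-1,[0,0,108],0],[-1,[-15,0,108],0],[-1,[-28,0,108],0],[-1,[-40,0,110],0],[-1,[-52,0,115],0],[-1,[-63,0,121],0],[-1,[-74,0,130],0],[-1,[-82,0,139],0],[-1,[-89,0,150],0],[-1,[-89,0,150],0]]' 20
python3 - <<'E'
from h import *
st(); c=cam("top"); crop(c,365,140,525,300,4,"topD"); c=cam("side"); crop(c,300,100,460,250,5,"sideD")
E
```

```text
time: 2.72
ee_pos: [0.4846, -0.29, 0.0587]
eef_rot: [0.999, 0.032, -0.002, -0.0]
ft_force: [-0.8, -0.8, -0.6]
width: 0.0004
t 2.72 p [0.4846, -0.29, 0.0587] yaw 3.7 F [-0.8, -0.8, -0.6] w 0.0004 j7 -1.14
```

View pics/sideD.png

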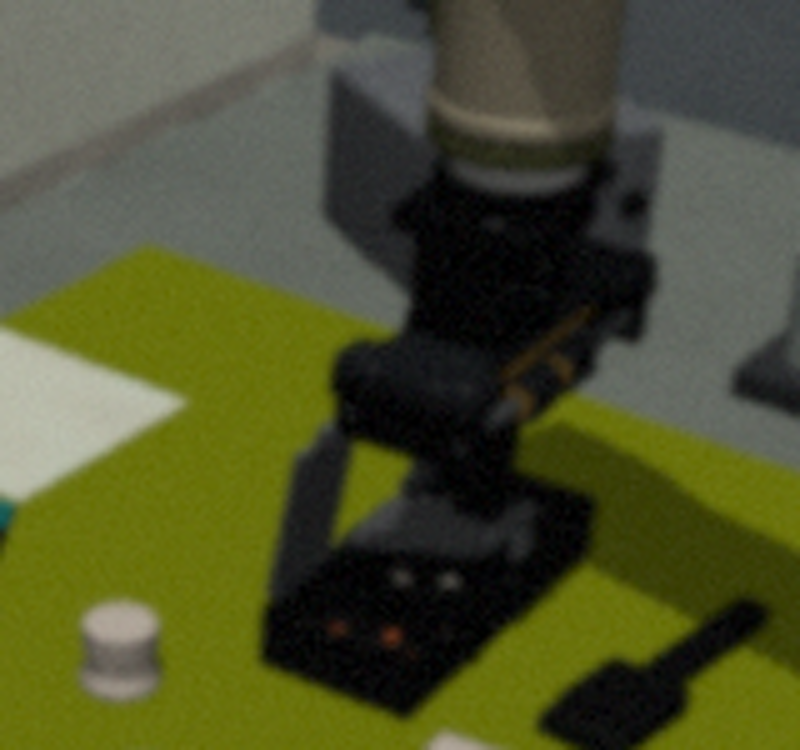

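```bash
python3 - <<'E'
from h import *
go(.581,-.279,.205,3.7)
E
python3 -m crank '[[-1,[0,0,-40],0],[-1,[0,0,-80],0],[-1,[0,0,-120],0],[-1,[10,0,-146],0],[1,[45,0,-146],0],[1,[80,-2,-146],0],[1,[97,-5,-146],0],[1,[97,-5,-146],0],[1,[97,-5,-146],0],[1,[97,-5,-146],0],[1,[97,-5,-146],0],[1,[97,-5,-146],0]]'
python3 - <<'E'
from h import *
st();go(.581,-.279,.205,3.7); c=cam("wrist","wristE")
E
```

```text
shift [94.4, -4.6, -144.5] turn 0.0 j [0.7, 0.37, -0.29, 1.78, 0.12, 1.01, -1.14]
time: 3.82
ee_pos: [0.5833, -0.2785, 0.207]
eef_rot: [0.999, 0.033, 0.0, 0.0]
ft_force: [0.2, 0.5, 0.1]
width: 0.0459
t 3.82 p [0.5833, -0.2785, 0.207] yaw 3.7 F [0.2, 0.5, 0.1] w 0.0459 j7 -1.21
shift [-2.3, 0.3, 2.0] turn 0.0 j [0.61, 0.4, -0.31, 1.41, 0.12, 1.35, -1.21]
```

View pics/wristE.png

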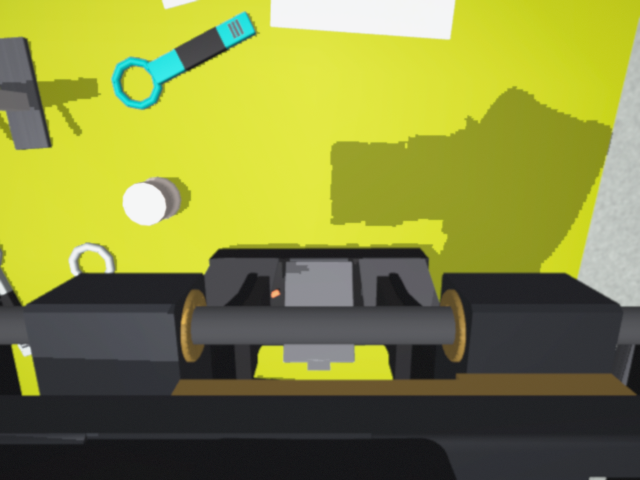

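```bash
python3 -m crank '[[1,[0,0,0],0],[1,[0,0,0],0],[1,[0,0,0],0],[1,[0,0,0],0],[1,[0,0,0],0],[1,[0,0,0],0],[1,[0,0,40],0],[1,[0,0,80],0],[1,[0,0,105],0],[1,[-18,0,105],0],[1,[-30,0,105],0],[1,[-42,0,107],0]]'; python3 -m crank '[[1,[-12,0,5],0],[1,[-23,0,11],0],[1,[-34,0,20],0],[1,[-42,0,29],0],[1,[-49,0,40],0],[1,[-53,0,48],0],[1,[-57,0,55],0],[1,[-58,0,60],0],[1,[-58,0,63],0],[1,[-58,0,65],0],[1,[-58,0,67],0],[1,[-58,0,67],0]]'
python3 - <<'E'
from h import *
st(); c=cam("side"); crop(c,300,100,460,250,5,"sideF")
E
```

```text
time: 4.87
ee_pos: [0.5415, -0.2805, 0.0991]
eef_rot: [0.999, 0.033, -0.0, -0.0]
ft_force: [1.2, 0.4, -0.0]
width: 0.0869
time: 5.87
ee_pos: [0.485, -0.2849, 0.0383]
eef_rot: [0.999, 0.033, 0.0, 0.001]
ft_force: [-24.0, 11.5, 64.1]
width: 0.0868
t 5.87 p [0.485, -0.2849, 0.0383] yaw 3.8 F [-24.0, 11.5, 64.1] w 0.0868 j7 -1.16
```

View pics/sideF.png

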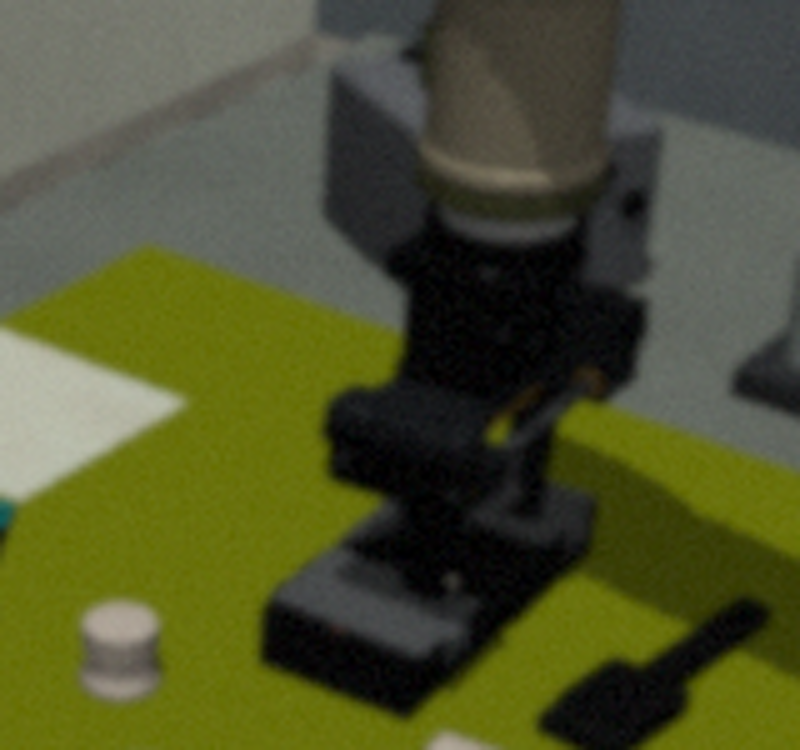

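```bash
python3 -m crank '[[1,[0,0,-30],0],[1,[2,0,-65],0],[-1,[2,0,-85],0],[-1,[2,0,-85],0],[-1,[2,0,-85],0],[-1,[2,0,-85],0],[-1,[2,0,-85],0],[-1,[2,0,-85],0],[-1,[2,0,-85],0],[-1,[2,0,-85],0],[-1,[2,0,-85],0],[-1,[2,0,-85],0]]'
python3 - <<'E'
from h import *
st(); c=cam("side"); crop(c,300,100,460,250,5,"sideG")
E
```

```text
time: 6.92
ee_pos: [0.4862, -0.2842, 0.1174]
eef_rot: [0.999, 0.033, -0.0, -0.0]
ft_force: [-0.0, 0.2, -0.3]
width: 0.0284
t 6.92 p [0.4862, -0.2842, 0.1174] yaw 3.8 F [-0.0, 0.2, -0.3] w 0.0284 j7 -1.13
```

View pics/sideG.png

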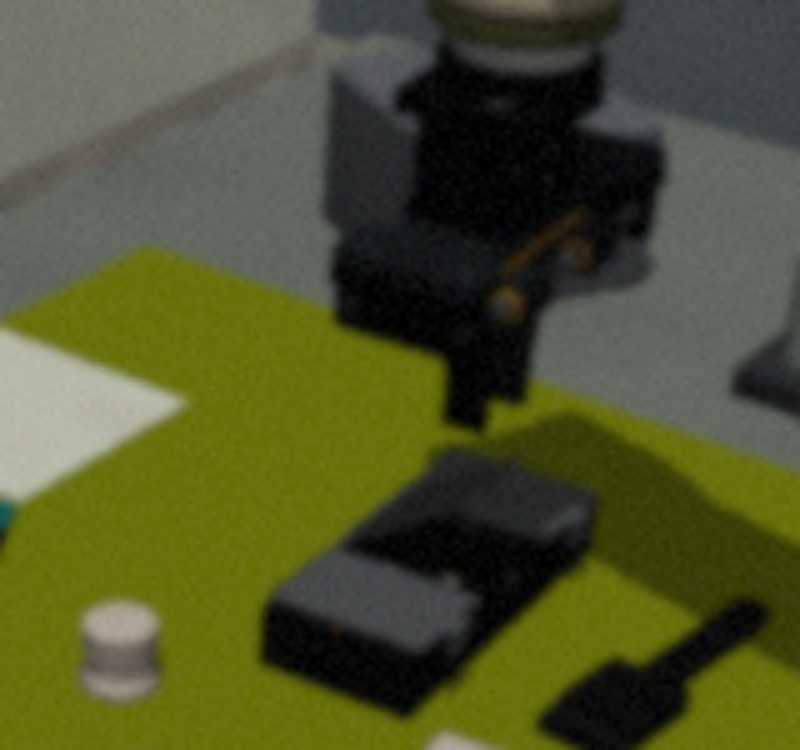

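Run:
```python
from h import *
c=cam("top"); crop(c,365,180,525,300,5,"topH")
```

```text
(no output)
```

View pics/topH.png

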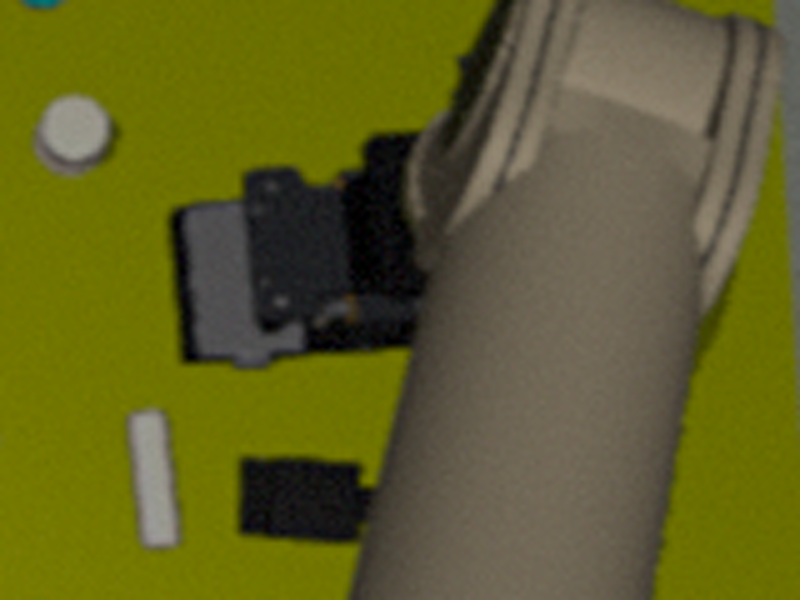

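```bash
python3 -m crank '[[-1,[0,0,-40],0],[-1,[0,0,-80],0],[-1,[-30,0,-90],0],[-1,[-60,0,-90],0],[-1,[-60,0,-90],0]]'
python3 - <<'E'
from h import *
st(); c=cam("wrist","wristH"); c=cam("side"); crop(c,300,100,460,250,5,"sideH")
E
```

```text
time: 7.43
ee_pos: [0.4224, -0.29, 0.2087]
eef_rot: [1.0, 0.031, -0.0, 0.001]
ft_force: [0.4, -0.9, -0.0]
width: 0.0007
t 7.43 p [0.4224, -0.29, 0.2087] yaw 3.6 F [0.4, -0.9, -0.0] w 0.0007 j7 -1.02
```

View pics/wristH.png

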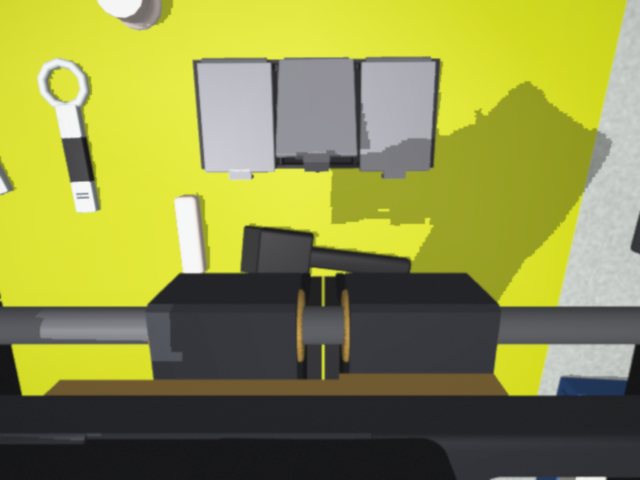

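View pics/sideH.png

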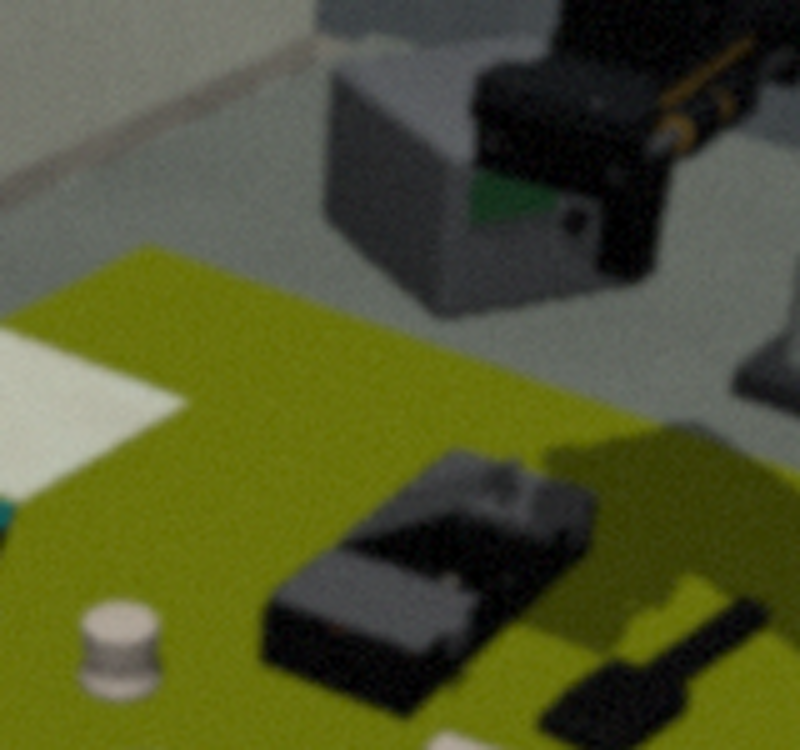

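Run:
```python
from h import *
go(.487,-.283,.037,3.7)
```

```text
shift [61.4, -1.9, 171.1] turn 0.0 j [0.78, 0.11, -0.3, 1.76, 0.04, 1.27, -1.03]
```

```bash
python3 -m crank '[[-1,[30,0,0],0],[-1,[60,-2,20],0],[-1,[60,-2,60],0],[-1,[60,-2,95],0],[-1,[60,-2,115],0],[-1,[60,-2,130],0],[-1,[60,-2,142],0],[-1,[60,-2,152],0],[-1,[60,-2,160],0],[-1,[60,-2,165],0],[-1,[60,-2,168],0],[-1,[60,-2,170],0]]'; python3 -m crank '[[-1,[0,0,0],0],[-1,[0,0,-40],0],[-1,[0,0,-80],0],[-1,[-10,0,-120],0],[-1,[-30,0,-170],0],[-1,[-60,0,-170],0],[-1,[-60,0,-170],0]]'
python3 - <<'E'
from h import *
st(); c=cam("wrist"); crop(c,170,20,470,240,2,"wristI"); c=cam("side"); crop(c,340,170,450,250,7,"sideI")
E
```

```text
time: 8.53
ee_pos: [0.4862, -0.2825, 0.039]
eef_rot: [0.999, 0.033, -0.0, 0.0]
ft_force: [-12.3, 4.9, 28.5]
width: 0.0007
time: 9.12
ee_pos: [0.4239, -0.2889, 0.2125]
eef_rot: [0.999, 0.031, 0.002, 0.003]
ft_force: [0.4, -1.4, -0.5]
width: 0.0007
t 9.12 p [0.4239, -0.2889, 0.2125] yaw 3.6 F [0.4, -1.4, -0.5] w 0.0007 j7 -1.03
```

View pics/wristI.png

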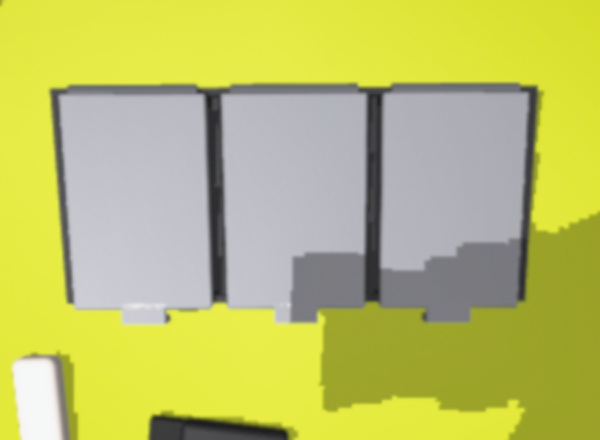

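View pics/sideI.png

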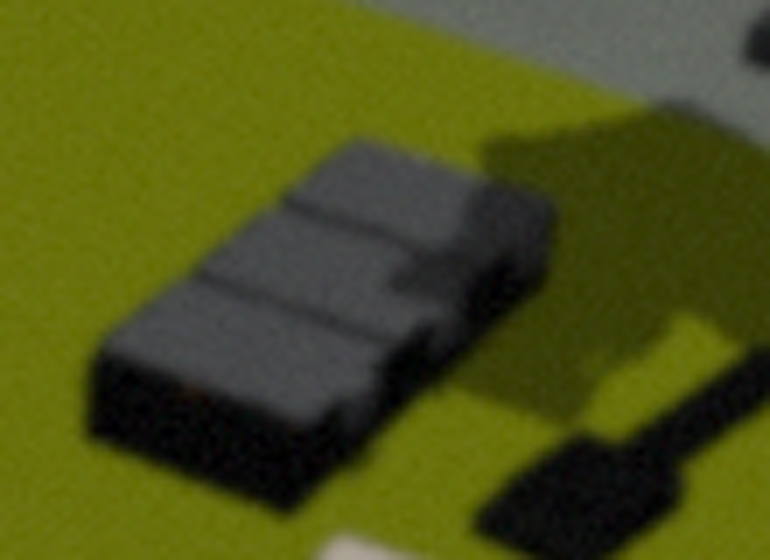

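All three lids are level with the tabs lined up in both views, so they are shut. Next I look closely at the rack and the gauges.

```bash
python3 -m crank '[[-1,[0,-20,-20],0],[-1,[0,-55,-40],0],[-1,[0,-90,-60],0],[-1,[-3,-130,-80],0],[-1,[-6,-170,-90],-1],[-1,[-10,-210,-90],-1],[-1,[-14,-250,-90],-2],[-1,[-18,-290,-90],-3],[-1,[-22,-330,-90],-3],[-0.4,[-26,-370,-90],-3],[-0.4,[-30,-410,-90],-3],[-0.4,[-30,-410,-90],-3]]'; python3 -m crank '[[-0.4,[0,0,0],0],[-0.4,[0,0,0],0]]';python3 - <<'E'
from h import *
st(); c=cam("wrist","wristJ")
E
```

```text
time: 10.22
ee_pos: [0.3675, 0.1288, 0.2978]
eef_rot: [0.998, 0.065, 0.001, -0.0]
ft_force: [0.9, 1.1, 0.2]
width: 0.0129
time: 10.38
ee_pos: [0.3692, 0.1209, 0.2972]
eef_rot: [0.998, 0.06, -0.0, -0.0]
ft_force: [0.2, -0.3, 1.1]
width: 0.023
t 10.38 p [0.3692, 0.1209, 0.2972] yaw 6.9 F [0.2, -0.3, 1.1] w 0.023 j7 -1.68
```

View pics/wristJ.png

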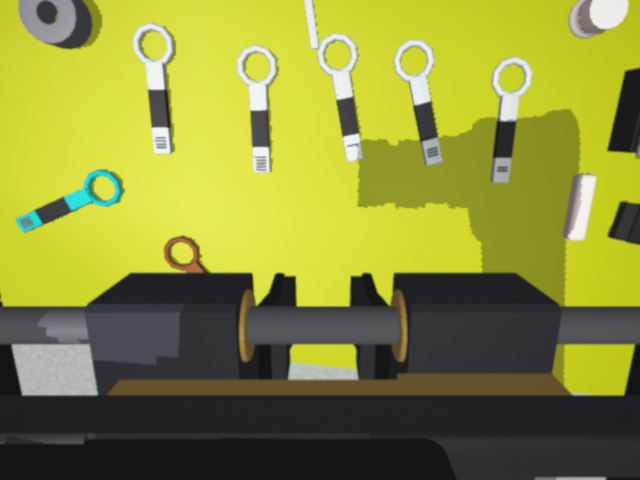

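```bash
cat > g.py <<'E'
from h import *
def gauges(c):
    im=c["pixels"].astype(int); m=((im.min(2)>70)&(im.max(2)-im.min(2)<60)).astype(np.uint8)
    m[275:]=0
    cs,hi=cv2.findContours(m,cv2.RETR_CCOMP,cv2.CHAIN_APPROX_NONE)
    out=[]
    tails=[]
    for i,k in enumerate(cs):
        if hi[0][i][3]<0:
            a=cv2.contourArea(k)
            if 40<a<3000:
                M=cv2.moments(k); tails.append((M["m10"]/M["m00"],M["m01"]/M["m00"],a))
    for i,k in enumerate(cs):
        if hi[0][i][3]>=0 and cv2.contourArea(k)>150:
            (u,v),ax,_=cv2.fitEllipse(k)
            if max(ax)/min(ax)>1.4: continue
            e=onz(c,u,v,.0045+.002)
            best=None
            for t in tails:
                p=onz(c,t[0],t[1],.009); d=np.linalg.norm(p[:2]-e[:2])
                if .085<d<.12 and (best is None or d<best[1]): best=(p,d)
            yw=None if best is None else np.degrees(np.arctan2(*(e-best[0])[1::-1]))
            out.append((e,yw)); print("px",round(u,1),round(v,1),"eye",e[:2].round(4),"yaw",None if yw is None else round(yw,1),"d",None if best is None else round(best[1],4),"inner",np.round(np.array(ax)/foc(c)*np.linalg.norm(e-np.array(c["cam_to_world"])[:3,3])*1000,1))
    return out
E
python3 - <<'E'
from g import *
gauges(cam("wrist"));
E
```

```text
px 510.6 77.6 eye [ 0.5175 -0.0619] yaw 5.8 d 0.0955 inner [32.  36.4]
px 256.1 66.5 eye [0.4969 0.205 ] yaw -77.3 d 0.1064 inner [30.6 33.7]
px 412.7 60.5 eye [0.5218 0.0433] yaw 21.6 d 0.0953 inner [31.4 34.4]
px 152.5 45.1 eye [0.5049 0.3129] yaw -96.2 d 0.1054 inner [32.4 36.9]
px 336.5 54.7 eye [0.5181 0.1229] yaw -56.1 d 0.0939 inner [31.  33.9]
px 46.1 12.4 eye [0.5229 0.4206] yaw None d None inner [26.1 32.5]
```

```bash
python3 -m crank '[[-0.4,[40,0,0],0],[-0.4,[80,0,-20],0],[-0.4,[120,0,-40],0],[-0.4,[120,0,-60],0],[-0.4,[120,0,-60],0],[-0.4,[120,0,-60],0]]';python3 - <<'E'
from h import *
st(); c=cam("wrist","wristK")
E
```

```text
time: 10.98
ee_pos: [0.4891, 0.1345, 0.3573]
eef_rot: [0.998, 0.059, -0.0, -0.001]
ft_force: [-0.6, 0.6, 0.7]
width: 0.0262
t 10.98 p [0.4891, 0.1345, 0.3573] yaw 6.7 F [-0.6, 0.6, 0.7] w 0.0262 j7 -1.86
```

View pics/wristK.png

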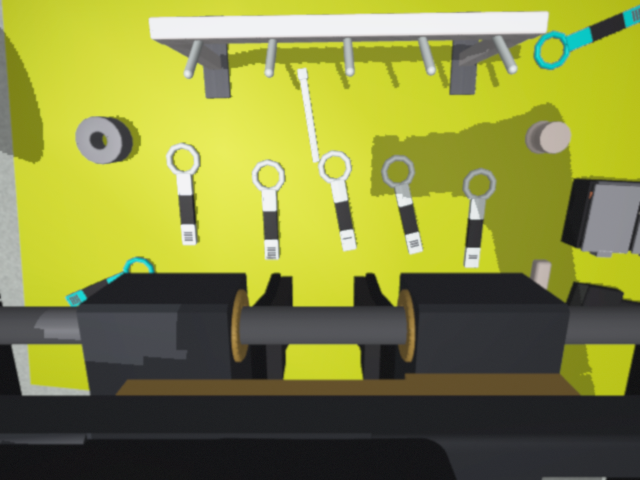

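Run:
```python
from g import *
c=cam("wrist"); crop(c,140,0,560,110,1.9,"pegs")
for u,v in [(189,72),(269.5,71),(348.5,70),(430,69),(513,68)]: print("tip",onz(c,u,v,.199).round(4))
for u,v in [(196.5,40),(271.5,40),(347.5,39),(423.5,38),(499,37)]: print("root",onz(c,u,v,.167).round(4))
for u,v in [(150,19),(547,12)]: print("bar top back",onz(c,u,v,.176).round(4))
for u,v in [(152,37),(548,29)]: print("bar top front",onz(c,u,v,.176).round(4))
gauges(c)
```

```text
tip [0.5889 0.2456 0.199 ]
tip [0.5965 0.1864 0.199 ]
tip [0.6041 0.1283 0.199 ]
tip [0.6118 0.0686 0.199 ]
tip [0.6196 0.0078 0.199 ]
root [0.6168 0.2509 0.167 ]
root [0.6238 0.1912 0.167 ]
root [0.6316 0.1309 0.167 ]
root [0.6394 0.0707 0.167 ]
root [0.6472 0.0109 0.167 ]
bar top back [0.6259 0.2843 0.176 ]
bar top back [ 0.6664 -0.0183  0.176 ]
bar top front [0.6133 0.2826 0.176 ]
bar top front [ 0.6549 -0.0221  0.176 ]
px 478.7 183.8 eye [ 0.5182 -0.0617] yaw 5.8 d 0.0949 inner [28.2 31.3]
px 267.9 175.2 eye [0.4977 0.2051] yaw 7.5 d 0.0944 inner [28.5 29.7]
px 397.3 170.7 eye [0.5224 0.0436] yaw -98.1 d 0.0931 inner [27.8 29.5]
px 182.2 158.8 eye [0.5055 0.3132] yaw -96.8 d 0.1035 inner [29.  32.4]
px 97.6 139.1 eye [0.5173 0.418 ] yaw 68.5 d 0.117 inner [21.9 25.9]
px 334.2 166.1 eye [0.5189 0.1232] yaw -67.2 d 0.0871 inner [28.9 29.7]
```

View pics/pegs.png

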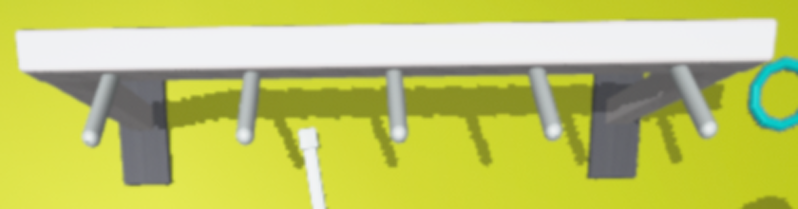

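```bash
sed -i 's/if .085<d<.12 and (best is None or d<best\[1\])/if .085<d<.105 and abs(np.degrees(np.arctan2(e[1]-p[1],e[0]-p[0])))<60 and (best is None or d<best[1])/' g.py
cat >> g.py <<'E'
RX=np.array([.992,.127]);RY=np.array([-.127,.992])
def peg(i,x): return np.array([.6323,.1315])+(i-2)*.06*RY+x*RX
OFF=.053
def grasp(e,yw,z=.004):
    a=np.radians(yw); p=np.array(e[:2])-OFF*np.array([np.cos(a),np.sin(a)]); print("grasp at",p.round(4),yw); go(p[0],p[1],z,yw)
def hang(i,x,ez,off=OFF,zg=.004,dy=0):
    p=peg(i,x)-off*RX+dy*RY; print("tcp",p.round(4),ez-.0045+zg); go(p[0],p[1],ez-.0045+zg,7.3)
E
python3 - <<'E'
from g import *
g=gauges(cam("wrist"))
for e,y in g:
    if y is not None: grasp(e,y,.05)
E
```

```text
px 478.5 183.5 eye [ 0.5183 -0.0618] yaw 5.8 d 0.0954 inner [27.9 31.2]
px 267.3 174.8 eye [0.4977 0.2054] yaw 7.7 d 0.0946 inner [28.6 30.3]
px 397.1 170.1 eye [0.5227 0.0435] yaw 21.7 d 0.095 inner [28.  29.4]
px 182.0 158.3 eye [0.5056 0.3131] yaw None d None inner [29.1 32.3]
px 97.3 138.8 eye [0.5171 0.4178] yaw None d None inner [22.2 25.7]
px 334.0 165.7 eye [0.5189 0.1232] yaw 17.6 d 0.0949 inner [28.7 29.5]
grasp at [ 0.4655 -0.0672] 5.811072707614729
shift [-45.5, 197.4, 307.1] turn 1.0 j [0.46, 0.1, -0.87, 1.5, 0.07, 1.58, -1.86]
grasp at [0.4451 0.1983] 7.72248001706284
shift [-34.4, -68.6, 306.8] turn -0.9 j [0.46, 0.1, -0.87, 1.5, 0.07, 1.58, -1.86]
grasp at [0.4735 0.024 ] 21.69835366949985
shift [-26.8, 107.9, 307.0] turn -14.9 j [0.46, 0.1, -0.87, 1.5, 0.07, 1.58, -1.86]
grasp at [0.4684 0.1072] 17.601415928104984
shift [-22.1, 24.6, 306.9] turn -10.8 j [0.46, 0.1, -0.87, 1.5, 0.07, 1.58, -1.86]
```

Candidates in the wrist view: silver at (182,158), (267,175), (334,166), (397,170) and (478,184); turquoise at (138,268) and (552,50); brown out of view. The silver ones fit "steel", and the enlarged topA crop confirms their colour and shape. I take the middle one, eye (334,166), first.

```bash
python3 -m crank '[[0,[-5,5,40],-2],[0,[-10,10,80],-5],[0,[-15,15,120],-8],[0,[-20,20,160],-11],[0,[-22,25,200],-11],[0,[-22,25,240],-11],[0,[-22,25,280],-11],[0,[-22,25,307],-11],[0,[-22,25,307],-11],[0,[-22,25,307],-11]]';python3 - <<'E'
from g import *
st(); c=cam("wrist","wristL"); grasp([.5189,.1232],17.6)
E
```

```text
time: 11.97
ee_pos: [0.4681, 0.1073, 0.0503]
eef_rot: [0.988, 0.155, -0.001, 0.0]
ft_force: [-1.0, 0.6, 1.0]
width: 0.0431
t 11.97 p [0.4681, 0.1073, 0.0503] yaw 17.8 F [-1.0, 0.6, 1.0] w 0.0431 j7 -1.79
grasp at [0.4684 0.1072] 17.6
shift [-1.3, 0.2, 47.8] turn 0.2 j [0.43, 0.3, -0.83, 1.98, 0.27, 0.97, -1.79]
```

View pics/wristL.png

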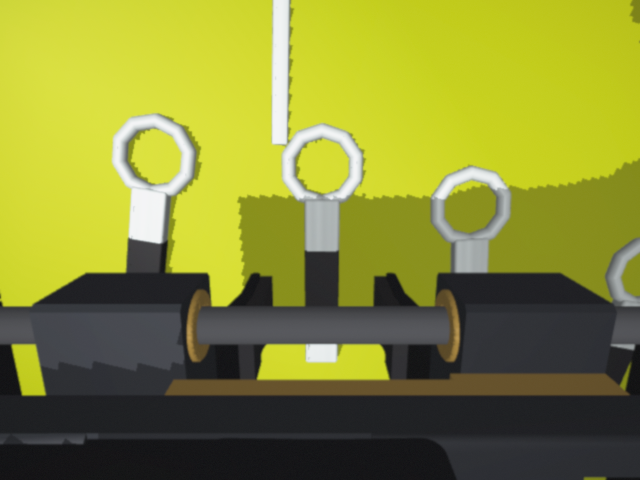

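Handle at (322,280) is square between the fingers and the eye is at (322,163). Grasp.

```bash
python3 -m crank '[[0,[0,0,20],0],[0,[0,0,38],0],[0,[0,0,46],0],[0,[0,0,46],0],[-1,[0,0,46],0],[-1,[0,0,46],0],[-1,[0,0,46],0],[-1,[0,0,46],0],[-1,[0,0,46],0],[-1,[0,0,46],0]]' 35;python3 - <<'E'
from g import *
st()
E
python3 -m crank '[[-1,[0,0,-15],0],[-1,[0,0,-40],0],[-1,[0,0,-70],0],[-1,[0,0,-70],0]]';python3 - <<'E'
from g import *
st(); c=cam("wrist","wristM"); gauges(c); hang(2,-.031,.225)
E
```

```text
time: 12.85
ee_pos: [0.4697, 0.1077, 0.0051]
eef_rot: [0.988, 0.155, 0.0, 0.0]
ft_force: [-1.0, -1.0, 5.0]
width: 0.0172
t 12.85 p [0.4697, 0.1077, 0.0051] yaw 17.8 F [-1.0, -1.0, 5.0] w 0.0172 j7 -1.86
time: 13.18
ee_pos: [0.4719, 0.1088, 0.0791]
eef_rot: [0.988, 0.155, 0.003, 0.0]
ft_force: [0.9, 0.2, 0.0]
width: 0.0169
t 13.18 p [0.4719, 0.1088, 0.0791] yaw 17.8 F [0.9, 0.2, 0.0] w 0.0169 j7 -1.76
px 452.1 205.3 eye [0.5223 0.0439] yaw None d None inner [27.5 30.2]
px 175.6 161.4 eye [0.4975 0.2046] yaw None d None inner [28.7 31.7]
px 322.6 179.0 eye [0.5137 0.1212] yaw None d None inner [40.8 41. ]
tcp [0.549  0.1208] 0.2245
shift [78.7, 11.9, -147.2] turn 10.5 j [0.45, 0.26, -0.85, 1.96, 0.23, 1.01, -1.76]
```

View pics/wristM.png

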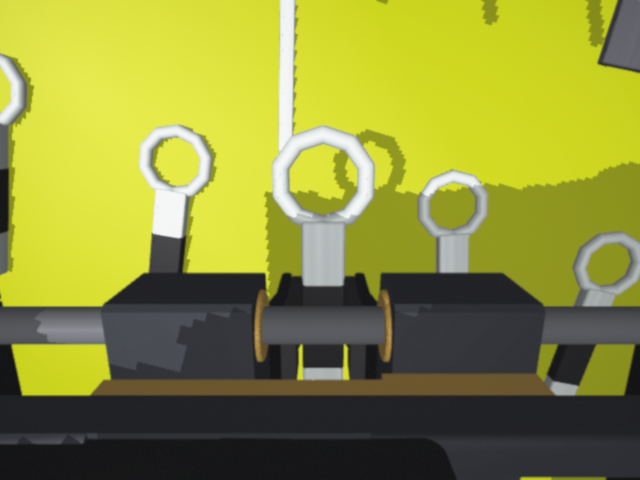

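```bash
cat >> g.py <<'E'
def held(u,v,ez):
    s=r.read_state(); c=cam("wrist"); e=onz(c,u,v,ez); m=R.from_quat(s["eef_rot"]).as_matrix(); d=m.T@(e-s["ee_pos"])*1000; print("eye in tool mm",d.round(1))
E
python3 - <<'E'
from g import *
held(322.6,179,.0785)
E
```

```text
eye in tool mm [51.2  0.9 -1.3]
```

```bash
python3 -m crank '[[-1,[0,0,-40],0],[-1,[5,0,-80],2],[-1,[15,2,-115],5],[-1,[35,4,-145],7],[-1,[55,7,-150],9],[-1,[75,9,-150],10],[-1,[80,11,-150],10],[-1,[80,11,-150],10],[-1,[80,11,-150],10]]';python3 - <<'E'
from g import *
st(); c=cam("wrist","wristN"); cam("side","sideN"); hang(2,-.031,.212,off=.051,zg=.005)
E
```

```text
time: 14.03
ee_pos: [0.5479, 0.1217, 0.223]
eef_rot: [0.998, 0.069, -0.001, -0.0]
ft_force: [0.3, 0.2, 0.2]
width: 0.0169
t 14.03 p [0.5479, 0.1217, 0.223] yaw 7.9 F [0.3, 0.2, 0.2] w 0.0169 j7 -1.9
tcp [0.551  0.1211] 0.2125
shift [3.1, 0.9, 11.3] turn 0.6 j [0.4, 0.29, -0.84, 1.6, 0.22, 1.35, -1.9]
```

View pics/wristN.png

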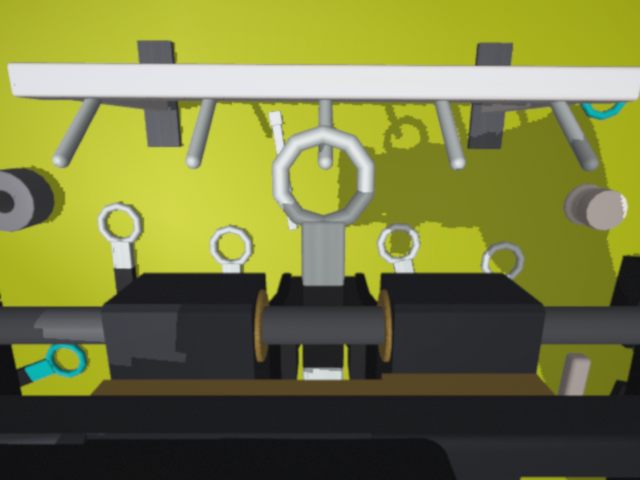

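View pics/sideN.png

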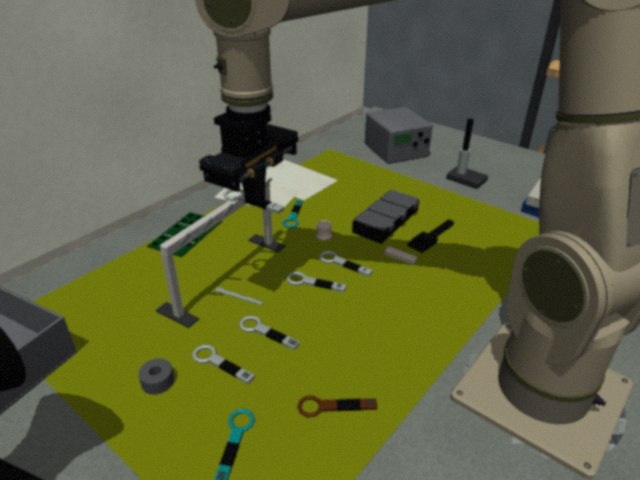

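```bash
cat >> g.py <<'E'
def rel(c,p):
    s=r.read_state(); m=R.from_quat(s["eef_rot"]).as_matrix(); return (m.T@(np.array(p)-s["ee_pos"])*1000).round(1)
E
python3 - <<'E'
from g import *
c=cam("wrist")
for u,v in [(60,161),(193,161.5),(325,161),(457,161),(590,163)]: print(onz(c,u,v,.199).round(4),rel(c,onz(c,u,v,.199)))
E
```

```text
[0.5878 0.2472 0.199 ] [  56.6 -119.1   25. ]
[0.5958 0.1871 0.199 ] [ 56.3 -58.5  25.1]
[0.6042 0.1275 0.199 ] [56.5  1.7 25.1]
[0.6124 0.0679 0.199 ] [56.5 61.9 25.1]
[0.6198 0.0076 0.199 ] [ 55.6 122.7  25.2]
```

```bash
python3 -m crank '[[-1,[2,1,8],0],[-1,[3,1,15],0],[-1,[5,1,20],0],[-1,[7,1,25],0],[-1,[9,1,30],0],[-1,[11,1,34],0],[-1,[12.5,1,37],0],[-1,[12.5,1,37],0]]';python3 - <<'E'
from g import *
st(); c=cam("wrist","wristO"); c=cam("side"); crop(c,150,130,310,270,5,"sideO")
E
```

```text
time: 14.85
ee_pos: [0.5614, 0.1223, 0.1867]
eef_rot: [0.998, 0.068, -0.0, -0.0]
ft_force: [0.1, -0.3, -1.0]
width: 0.0168
t 14.85 p [0.5614, 0.1223, 0.1867] yaw 7.8 F [0.1, -0.3, -1.0] w 0.0168 j7 -1.92
```

View pics/wristO.png

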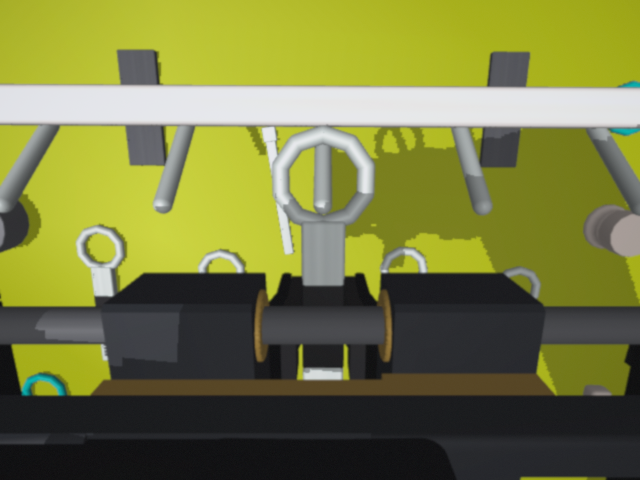

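View pics/sideO.png

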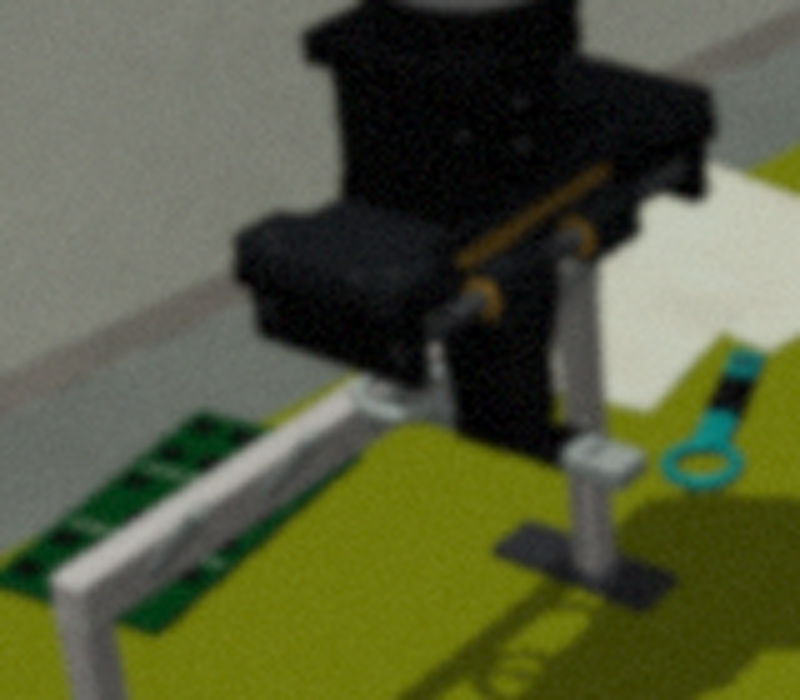

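The peg passes through the ring, with its tip at (321,207). Release.

```bash
python3 -m crank '[[0,[0,0,0],0],[0,[0,0,0],0],[0,[0,0,0],0],[0,[0,0,0],0],[0,[0,0,0],0],[0,[0,0,0],0],[0,[0,0,0],0],[0,[0,0,0],0]]';python3 - <<'E'
from g import *
st(); c=cam("wrist","wristP"); c=cam("side"); crop(c,150,130,310,270,5,"sideP")
E
```

```text
time: 15.62
ee_pos: [0.5614, 0.1224, 0.1875]
eef_rot: [0.998, 0.068, 0.0, 0.0]
ft_force: [-0.2, -0.1, 0.7]
width: 0.0431
t 15.62 p [0.5614, 0.1224, 0.1875] yaw 7.8 F [-0.2, -0.1, 0.7] w 0.0431 j7 -1.92
```

View pics/wristP.png

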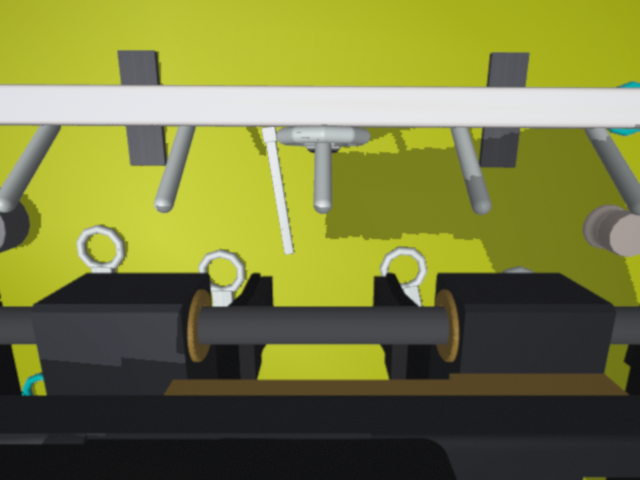

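View pics/sideP.png

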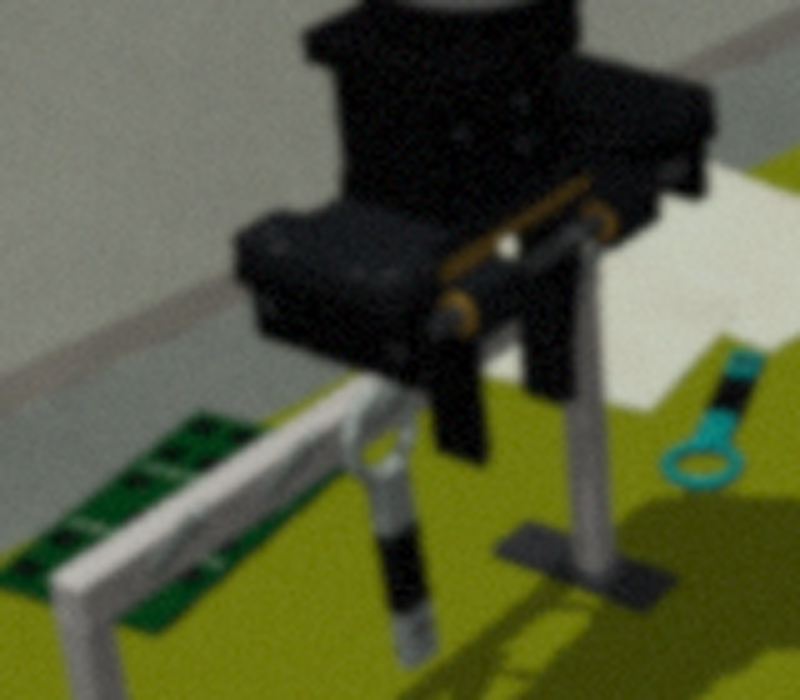

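It hangs. Next is gauge B (eye ≈ (0.498, 0.205)), to peg 3.

```bash
python3 - <<'E'
from g import *
grasp([.4977,.2052],7.7,.07)
E
python3 -m crank '[[0,[-20,-5,-20],0],[0,[-50,-30,-20],0],[0,[-80,-60,0],0],[0,[-103,-91,35],0],[0,[-104,-91,75],0],[0,[-104,-91,115],0],[0,[-104,-91,117],0],[0,[-104,-91,117],0]]';python3 - <<'E'
from g import *
st(); c=cam("wrist","wristQ"); gauges(c); grasp([.4977,.2052],7.7)
E
```

```text
grasp at [0.4452 0.1981] 7.7
shift [-104.9, -90.8, 117.5] turn 0.1 j [0.38, 0.35, -0.82, 1.61, 0.27, 1.29, -1.92]
time: 16.38
ee_pos: [0.4442, 0.1977, 0.0685]
eef_rot: [0.998, 0.068, -0.003, 0.0]
ft_force: [-0.5, -0.3, 0.1]
width: 0.0433
t 16.38 p [0.4442, 0.1977, 0.0685] yaw 7.8 F [-0.5, -0.3, 0.1] w 0.0433 j7 -2.16
px 320.2 161.7 eye [0.4973 0.2055] yaw None d None inner [28.2 28.7]
px 123.0 119.4 eye [0.505  0.3125] yaw None d None inner [30.2 34.7]
grasp at [0.4452 0.1981] 7.7
shift [-0.6, 0.1, 66.7] turn 0.1 j [0.29, 0.3, -0.89, 1.95, 0.27, 1.02, -2.16]
```

View pics/wristQ.png

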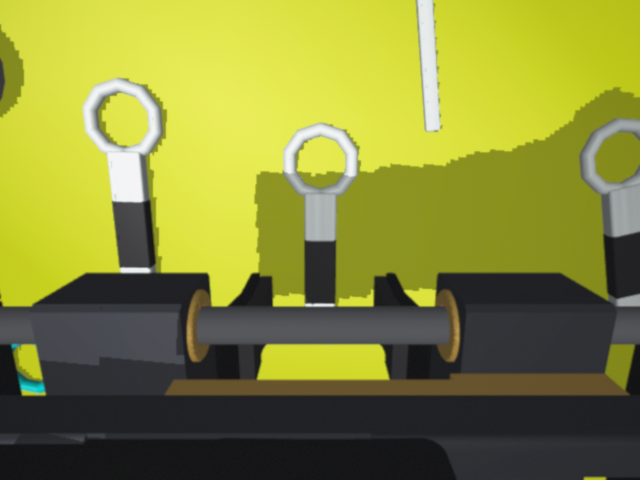

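```bash
python3 -m crank '[[0,[0,0,25],0],[0,[0,0,48],0],[0,[0,0,60],0],[0,[0,0,65],0],[-1,[0,0,65],0],[-1,[0,0,65],0],[-1,[0,0,65],0],[-1,[0,0,65],0],[-1,[0,0,65],0],[-1,[0,0,65],0]]' 35;python3 - <<'E'
from g import *
st()
E
python3 -m crank '[[-1,[0,0,-15],0],[-1,[0,0,-50],0],[-1,[0,0,-90],0],[-1,[0,0,-130],0],[-1,[0,0,-170],0],[-1,[0,0,-205],0],[-1,[0,0,-220],0],[-1,[0,0,-220],0]]';python3 - <<'E'
from g import *
st(); c=cam("wrist","wristR"); gauges(c); hang(3,-.031,.225,off=.051,zg=.005)
E
```

```text
time: 17.27
ee_pos: [0.4465, 0.1985, 0.0063]
eef_rot: [0.998, 0.068, 0.001, 0.0]
ft_force: [-1.2, -1.0, 6.1]
width: 0.0169
t 17.27 p [0.4465, 0.1985, 0.0063] yaw 7.8 F [-1.2, -1.0, 6.1] w 0.0169 j7 -2.25
time: 17.93
ee_pos: [0.4475, 0.1993, 0.2294]
eef_rot: [0.998, 0.068, 0.003, -0.0]
ft_force: [-0.1, 0.2, -0.8]
width: 0.0168
t 17.93 p [0.4475, 0.1993, 0.2294] yaw 7.8 F [-0.1, 0.2, -0.8] w 0.0168 j7 -2.01
px 497.1 152.7 eye [0.5221 0.044 ] yaw 21.3 d 0.0954 inner [29.1 32.6]
px 322.6 179.3 eye [0.4755 0.2025] yaw None d None inner [66.4 67.3]
px 208.4 131.0 eye [0.5052 0.3133] yaw None d None inner [29.4 32.2]
px 94.2 99.5 eye [0.5188 0.4179] yaw None d None inner [23.4 27.5]
tcp [0.5433 0.1806] 0.2255
shift [93.3, 31.0, 1.8] turn 0.5 j [0.39, 0.1, -0.95, 1.77, 0.09, 1.31, -2.01]
```

View pics/wristR.png

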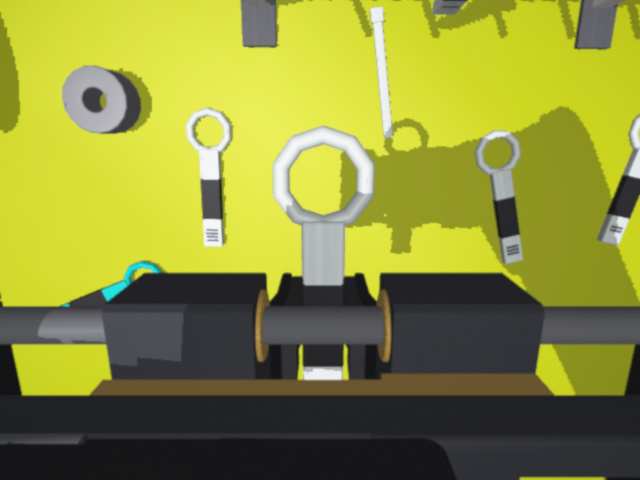

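```bash
python3 -m crank '[[-1,[25,8,0],0],[-1,[55,18,2],0],[-1,[80,26,4],0],[-1,[92,31,5],0],[-1,[92,31,5],0],[-1,[92,31,5],0]]';python3 - <<'E'
from g import *
st(); c=cam("wrist"); crop(c,120,40,520,300,2,"wristS"); im=c["pixels"]
E
```

```text
time: 18.48
ee_pos: [0.5405, 0.1802, 0.2185]
eef_rot: [0.998, 0.068, -0.002, -0.0]
ft_force: [-1.3, -0.6, -0.4]
width: 0.0167
t 18.48 p [0.5405, 0.1802, 0.2185] yaw 7.8 F [-1.3, -0.6, -0.4] w 0.0167 j7 -2.03
```

View pics/wristS.png

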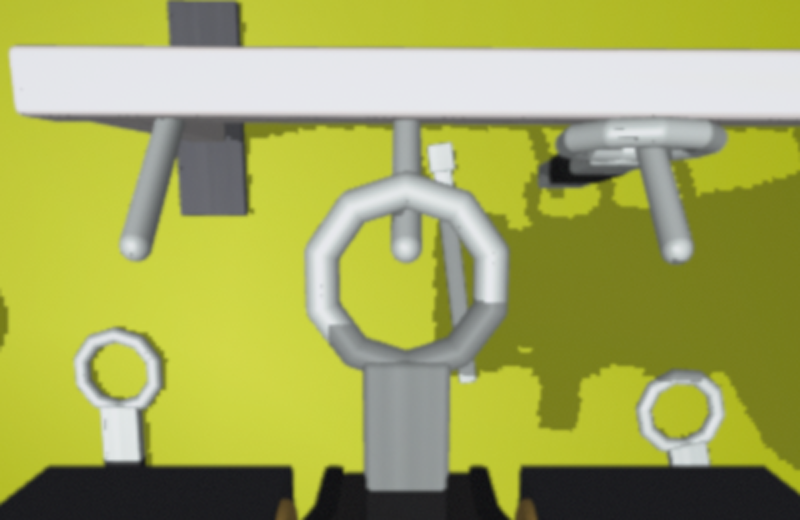

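```bash
cat >> g.py <<'E'
def plan(u,v,ex=51,ey=0.9,zg=.005):
    s=r.read_state(); c=cam("wrist"); t=onz(c,u,v,.199); d=rel(c,t); ez=s["ee_pos"][2]-zg+.0045
    print("tip rel",d,"eye z",round(ez,4)); st()
    for dz,dx in [(.0085,-1.5),(-.013,7)]:
        print("shift x",round(d[0]+dx-ex,1),"y",round(d[1]-ey,1),"z",round((ez-(.199+dz))*1000,1))
E
python3 - <<'E'
from g import *
plan(323,162)
E
```

```text
tip rel [56.6  1.1 20.6] eye z 0.2186
t 18.58 p [0.54, 0.1808, 0.2197] yaw 7.9 F [-0.5, -1.2, -0.7] w 0.0171 j7 -2.03
shift x 4.1 y 0.2 z 11.1
shift x 12.6 y 0.2 z 32.6
```

```bash
python3 -m crank '[[-1,[3,0,5],0],[-1,[4,0,11],0],[-1,[6,0,17],0],[-1,[8,0,22],0],[-1,[10,0,27],0],[-1,[12,0,31],0],[-1,[12.5,0,33],0],[-1,[12.5,0,33],0]]';python3 - <<'E'
from g import *
st(); c=cam("wrist"); crop(c,120,40,520,300,2,"wristT")
E
```

```text
time: 19.25
ee_pos: [0.5536, 0.1818, 0.1869]
eef_rot: [0.998, 0.068, -0.0, 0.0]
ft_force: [-0.1, 0.1, -0.5]
width: 0.0169
t 19.25 p [0.5536, 0.1818, 0.1869] yaw 7.8 F [-0.1, 0.1, -0.5] w 0.0169 j7 -2.05
```

View pics/wristT.png

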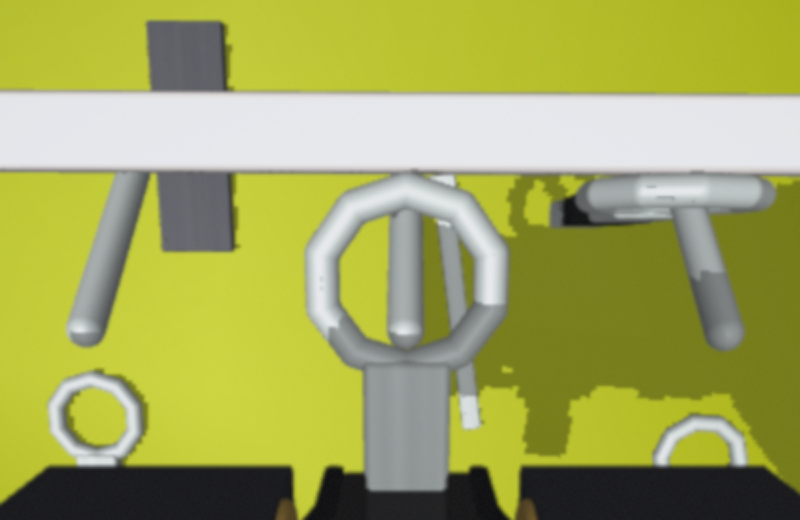

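Same fit as before: the tip at crop (404,335) is inside the ring. Release, then go to gauge A.

```bash
python3 -m crank '[[0,[0,0,0],0],[0,[0,0,0],0],[0,[0,0,0],0],[0,[0,0,0],0],[0,[0,0,0],0],[0,[0,0,0],0],[0,[0,0,0],0],[0,[0,0,0],0]]';python3 - <<'E'
from g import *
st(); c=cam("side"); crop(c,150,130,310,270,5,"sideU"); grasp([.5053,.3131],5,.07)
E
```

```text
time: 19.97
ee_pos: [0.5537, 0.1819, 0.1876]
eef_rot: [0.998, 0.068, 0.0, 0.0]
ft_force: [0.1, -0.0, 0.3]
width: 0.0432
t 19.97 p [0.5537, 0.1819, 0.1876] yaw 7.8 F [0.1, -0.0, 0.3] w 0.0432 j7 -2.05
grasp at [0.4525 0.3085] 5
shift [-83.1, -139.2, 117.5] turn 2.8 j [0.3, 0.39, -0.87, 1.59, 0.3, 1.31, -2.05]
```

View pics/sideU.png

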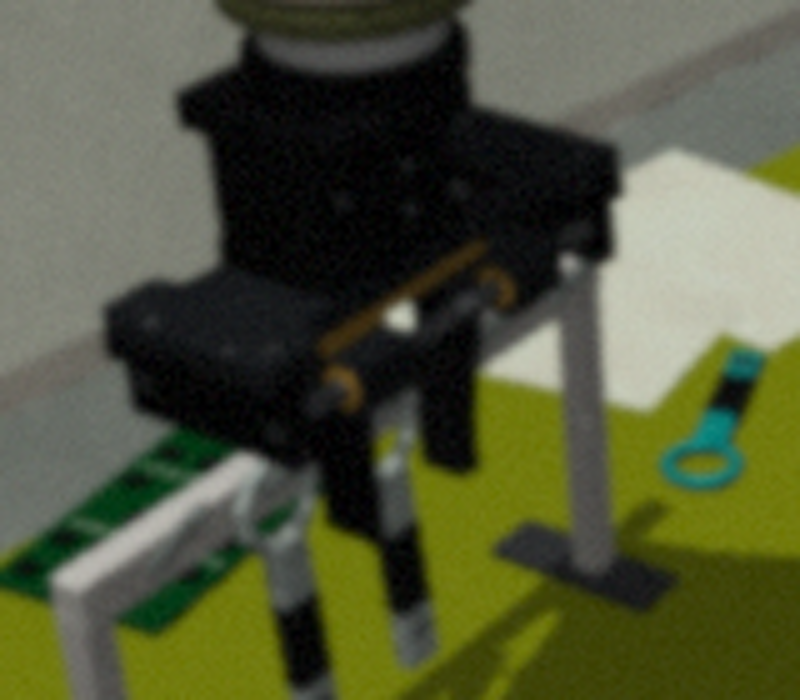

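```bash
python3 -m crank '[[0,[-25,0,-15],0],[0,[-55,-15,-15],0],[0,[-75,-45,-10],0],[0,[-83,-80,0],1],[0,[-83,-115,10],2],[0,[-83,-139,35],3],[0,[-83,-139,75],3],[0,[-83,-139,110],3],[0,[-83,-139,117],3],[0,[-83,-139,117],3]]';python3 - <<'E'
from g import *
st(); c=cam("wrist","wristV"); gauges(c); grasp([.5053,.3131],5)
E
```

```text
time: 20.85
ee_pos: [0.4513, 0.3074, 0.0688]
eef_rot: [0.999, 0.042, -0.002, 0.001]
ft_force: [0.8, 0.2, 0.9]
width: 0.0436
t 20.85 p [0.4513, 0.3074, 0.0688] yaw 4.8 F [0.8, 0.2, 0.9] w 0.0436 j7 -2.46
px 317.7 161.0 eye [0.5051 0.3138] yaw None d None inner [28.4 28.7]
px 128.9 120.1 eye [0.5181 0.4159] yaw None d None inner [24.3 27.6]
grasp at [0.4525 0.3085] 5
shift [0.0, -0.2, 67.0] turn -0.2 j [0.06, 0.45, -0.9, 1.8, 0.4, 1.08, -2.46]
```

View pics/wristV.png

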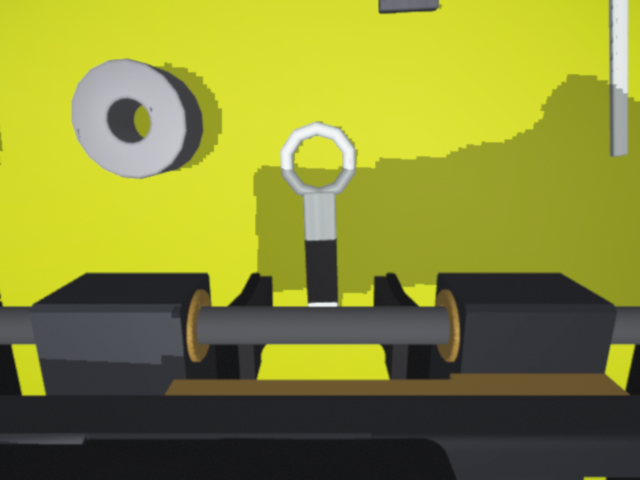

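```bash
python3 -m crank '[[0,[0,-1,20],-2],[0,[0,-1,35],-3],[0,[0,-1,35],-3],[0,[0,-1,35],-3]]';python3 - <<'E'
from g import *
st()
E
```

```text
time: 21.23
ee_pos: [0.4528, 0.3092, 0.0362]
eef_rot: [0.998, 0.068, 0.0, 0.0]
ft_force: [-0.1, -0.3, 0.3]
width: 0.0433
t 21.23 p [0.4528, 0.3092, 0.0362] yaw 7.7 F [-0.1, -0.3, 0.3] w 0.0433 j7 -2.45
```

j7 is at −2.45, so there is room to carry on.

```bash
python3 -m crank '[[0,[0,0,15],0],[0,[0,0,26],0],[0,[0,0,30.5],0],[-1,[0,0,30.5],0],[-1,[0,0,30.5],0],[-1,[0,0,30.5],0],[-1,[0,0,30.5],0],[-1,[0,0,30.5],0],[-1,[0,0,30.5],0]]' 35;python3 - <<'E'
from g import *
st()
E
python3 -m crank '[[-1,[0,0,-15],0],[-1,[0,0,-50],0],[-1,[0,0,-90],0],[-1,[0,0,-130],0],[-1,[0,0,-170],0],[-1,[0,0,-205],0],[-1,[0,0,-216],0],[-1,[0,0,-216],0]]';python3 - <<'E'
from g import *
st(); c=cam("wrist","wristW"); gauges(c); hang(4,-.031,.222,off=.051,zg=.005)
E
```

```text
time: 21.98
ee_pos: [0.4528, 0.3094, 0.0054]
eef_rot: [0.998, 0.068, 0.0, -0.0]
ft_force: [0.2, 0.2, 3.0]
width: 0.0169
t 21.98 p [0.4528, 0.3094, 0.0054] yaw 7.8 F [0.2, 0.2, 3.0] w 0.0169 j7 -2.48
time: 22.65
ee_pos: [0.4534, 0.3106, 0.2252]
eef_rot: [0.998, 0.068, 0.003, -0.001]
ft_force: [0.7, -0.6, -1.9]
width: 0.0169
t 22.65 p [0.4534, 0.3106, 0.2252] yaw 7.8 F [0.7, -0.6, -1.9] w 0.0169 j7 -2.31
px 613.1 175.3 eye [0.5223 0.0449] yaw 21.1 d 0.0909 inner [30.3 37.7]
px 323.5 176.4 eye [0.4844 0.3138] yaw None d None inner [66.3 67. ]
px 223.1 124.6 eye [0.5184 0.4108] yaw None d None inner [22.  23.7]
tcp [0.5357 0.2401] 0.2225
shift [72.7, 80.2, 0.3] turn 0.5 j [0.15, 0.3, -0.99, 1.63, 0.26, 1.35, -2.31]
```

View pics/wristW.png

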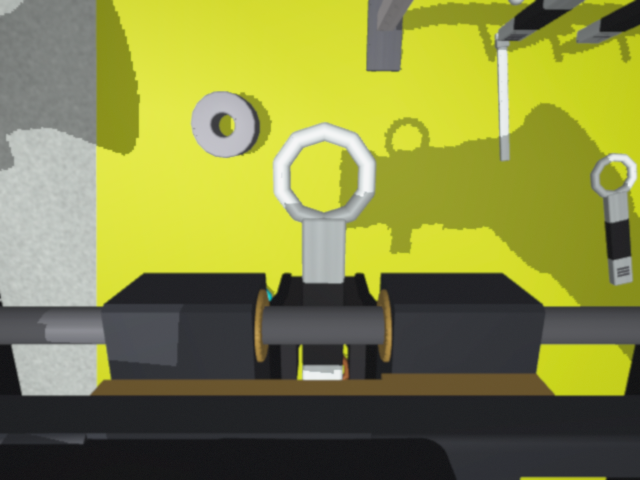

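```bash
python3 -m crank '[[-1,[15,25,0],0],[-1,[35,50,0],0],[-1,[55,70,0],0],[-1,[71,80,1],0],[-1,[71,80,1],0],[-1,[71,80,1],0],[-1,[71,80,1],0]]';python3 - <<'E'
from g import *
st(); c=cam("wrist"); crop(c,120,40,520,300,2,"wristX")
held(323.5,176.4,r.read_state()["ee_pos"][2]-.0005)
E
```

```text
time: 23.28
ee_pos: [0.5324, 0.2404, 0.2189]
eef_rot: [0.998, 0.069, -0.001, -0.0]
ft_force: [0.0, 0.9, -0.6]
width: 0.017
t 23.28 p [0.5324, 0.2404, 0.2189] yaw 7.9 F [0.0, 0.9, -0.6] w 0.017 j7 -2.16
eye in tool mm [52.2  1.2  0.4]
```

View pics/wristX.png

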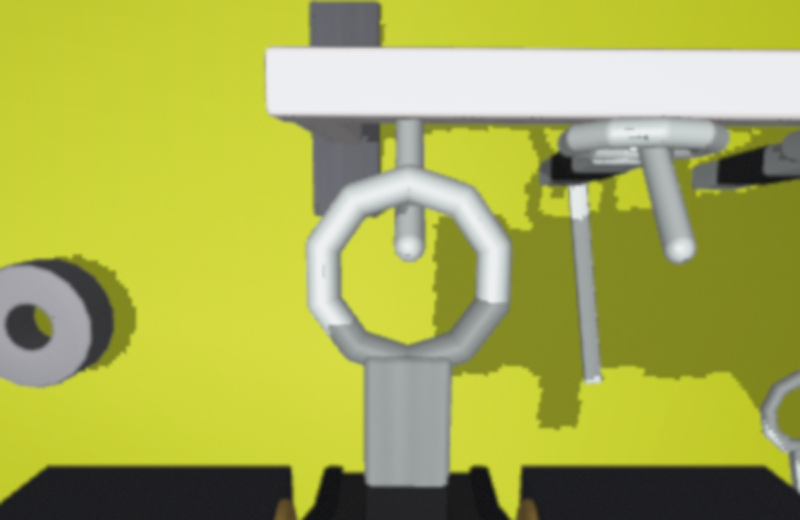

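Run:
```python
from g import *
plan(324.5,162,52.2,1.2)
```

```text
tip rel [56.3  1.5 20.8] eye z 0.2191
t 23.43 p [0.5327, 0.2405, 0.2198] yaw 7.9 F [0.1, 0.2, -0.3] w 0.0171 j7 -2.15
shift x 2.6 y 0.3 z 11.6
shift x 11.1 y 0.3 z 33.1
```

```bash
python3 -m crank '[[-1,[2,0,5],0],[-1,[3,0,11],0],[-1,[5,0,17],0],[-1,[7,0,22],0],[-1,[9,0,27],0],[-1,[11,0,31],0],[-1,[11.5,0,33],0],[-1,[11.5,0,33],0]]';python3 - <<'E'
from g import *
st(); c=cam("wrist"); crop(c,120,40,520,300,2,"wristY")
E
```

```text
time: 24.1
ee_pos: [0.545, 0.2412, 0.1864]
eef_rot: [0.998, 0.068, -0.0, 0.0]
ft_force: [0.3, -0.1, -0.4]
width: 0.0169
t 24.1 p [0.545, 0.2412, 0.1864] yaw 7.8 F [0.3, -0.1, -0.4] w 0.0169 j7 -2.17
```

View pics/wristY.png

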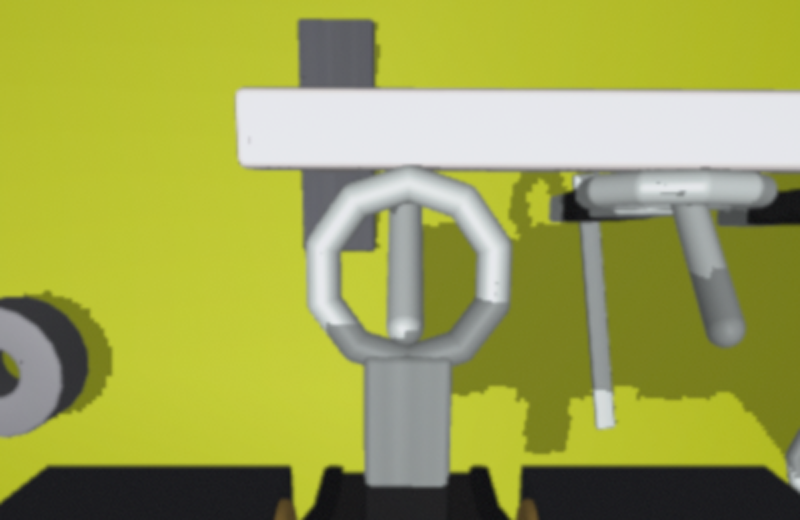

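The peg is through the ring, with its tip at crop (404,335). Release, then go to gauge D.

```bash
python3 -m crank '[[0,[0,0,0],0],[0,[0,0,0],0],[0,[0,0,0],0],[0,[0,0,0],0],[0,[0,0,0],0],[0,[0,0,0],0],[0,[0,0,0],0],[0,[-30,0,-15],0],[0,[-60,0,-15],0],[0,[-90,30,-20],0],[0,[-95,60,-20],0],[0,[-95,60,-20],0]]';python3 - <<'E'
from g import *
st(); c=cam("side"); crop(c,150,130,310,270,5,"sideZ"); grasp([.5225,.0438],21.5,.07)
E
```

```text
time: 25.15
ee_pos: [0.459, 0.1631, 0.207]
eef_rot: [0.998, 0.065, 0.0, 0.002]
ft_force: [1.6, -0.6, -1.1]
width: 0.0432
t 25.15 p [0.459, 0.1631, 0.207] yaw 7.5 F [1.6, -0.6, -1.1] w 0.0432 j7 -1.96
grasp at [0.4732 0.0244] 21.5
shift [-5.0, 141.1, 137.7] turn -14.0 j [0.48, 0.13, -0.97, 1.79, 0.11, 1.28, -1.96]
```

View pics/sideZ.png

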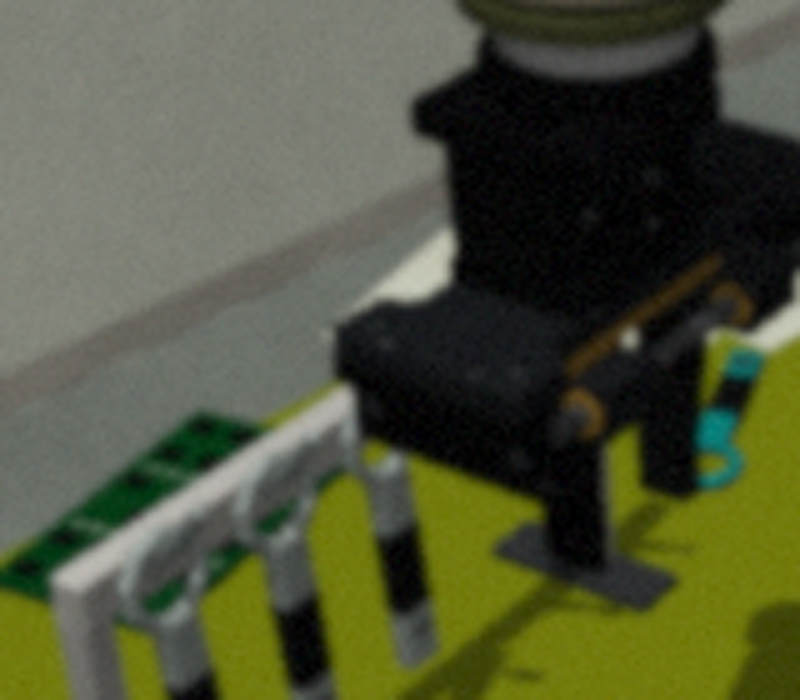

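Three are hanging. Gauge D next, to peg 1.

```bash
python3 -m crank '[[0,[0,35,15],-3],[0,[-2,70,35],-6],[0,[-4,105,60],-10],[0,[-5,135,95],-13],[0,[-5,141,130],-14],[0,[-5,141,138],-14],[0,[-5,141,138],-14],[0,[-5,141,138],-14]]';python3 - <<'E'
from g import *
st(); c=cam("wrist","wrist1"); gauges(c); grasp([.5225,.0438],21.5)
E
```

```text
time: 25.87
ee_pos: [0.4739, 0.0308, 0.0703]
eef_rot: [0.982, 0.19, 0.0, -0.001]
ft_force: [0.4, -0.1, -0.2]
width: 0.0431
t 25.87 p [0.4739, 0.0308, 0.0703] yaw 21.9 F [0.4, -0.1, -0.2] w 0.0431 j7 -1.53
px 584.1 196.4 eye [ 0.561  -0.0938] yaw None d None inner [29.5 35.3]
px 333.5 169.5 eye [0.5223 0.0429] yaw None d None inner [28.1 28.7]
grasp at [0.4732 0.0244] 21.5
shift [-3.8, 5.4, 67.0] turn 0.4 j [0.63, 0.26, -0.86, 1.98, 0.23, 1.0, -1.53]
```

View pics/wrist1.png

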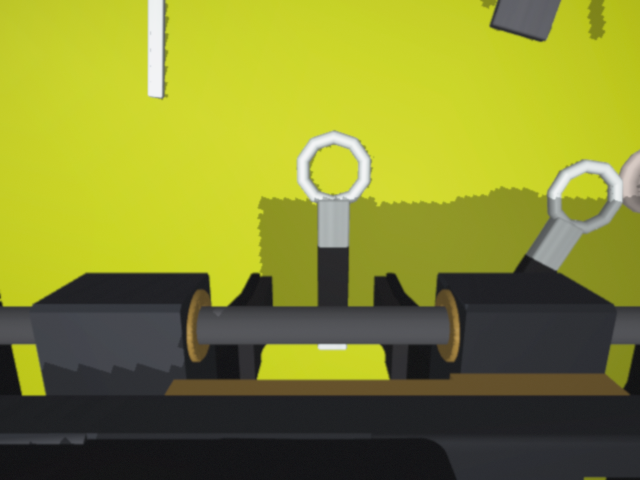

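Gauge E has been knocked aside: its eye is now at (584,196), close to the pot. I'll re-measure it later and take D now.

```bash
python3 -m crank '[[0,[-3,5,20],0],[0,[-3,5,45],0],[0,[-3,5,60],0],[0,[-3,5,65],0],[-1,[-3,5,65],0],[-1,[-3,5,65],0],[-1,[-3,5,65],0],[-1,[-3,5,65],0],[-1,[-3,5,65],0],[-1,[-3,5,65],0]]' 35;python3 - <<'E'
from g import *
st()
E
python3 -m crank '[[-1,[0,0,-15],0],[-1,[0,0,-50],0],[-1,[0,0,-90],0],[-1,[0,0,-130],0],[-1,[0,0,-170],0],[-1,[0,0,-205],0],[-1,[0,0,-216],0],[-1,[0,0,-216],0]]';python3 - <<'E'
from g import *
st(); c=cam("wrist","wrist2"); gauges(c); hang(1,-.031,.222,off=.051,zg=.005)
E
```

```text
time: 26.75
ee_pos: [0.4731, 0.0228, 0.0049]
eef_rot: [0.982, 0.189, 0.001, 0.0]
ft_force: [-1.0, -0.6, 7.8]
width: 0.0172
t 26.75 p [0.4731, 0.0228, 0.0049] yaw 21.8 F [-1.0, -0.6, 7.8] w 0.0172 j7 -1.61
time: 27.42
ee_pos: [0.474, 0.0229, 0.2231]
eef_rot: [0.982, 0.189, 0.002, 0.001]
ft_force: [0.2, 0.3, -0.9]
width: 0.0174
t 27.42 p [0.474, 0.0229, 0.2231] yaw 21.8 F [0.2, 0.3, -0.9] w 0.0174 j7 -1.36
px 472.7 168.9 eye [ 0.5614 -0.0944] yaw -5.1 d 0.0955 inner [28.8 32. ]
px 322.5 174.1 eye [0.5052 0.0338] yaw None d None inner [66.2 66.9]
tcp [0.5586 0.0616] 0.2225
shift [94.0, -4.4, -1.5] turn 14.5 j [0.74, 0.05, -0.9, 1.81, 0.05, 1.3, -1.36]
```

View pics/wrist2.png

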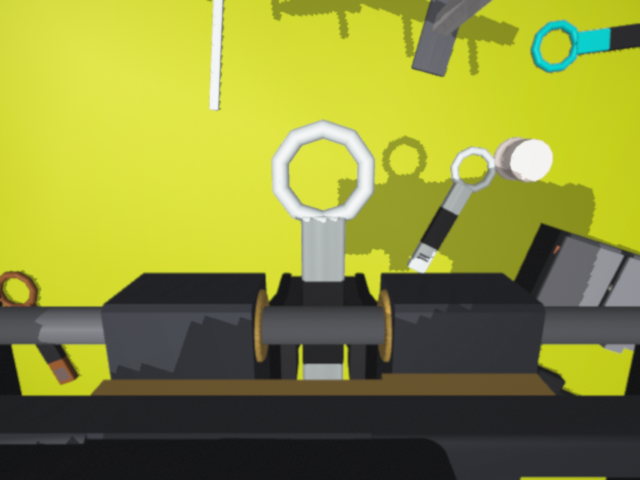

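```bash
python3 -m crank '[[-1,[20,-1,0],3],[-1,[45,-2,0],7],[-1,[68,-3,0],11],[-1,[85,-4,0],14],[-1,[91,-5,0],14],[-1,[91,-5,0],14],[-1,[91,-5,0],14],[-1,[91,-5,0],14]]';python3 - <<'E'
from g import *
st(); c=cam("wrist"); crop(c,120,40,520,300,2,"wrist3")
held(322.5,174.1,r.read_state()["ee_pos"][2]-.0005)
E
```

```text
time: 28.13
ee_pos: [0.5541, 0.0608, 0.2194]
eef_rot: [0.998, 0.069, -0.001, 0.0]
ft_force: [0.5, 0.5, -0.4]
width: 0.0171
t 28.13 p [0.5541, 0.0608, 0.2194] yaw 7.9 F [0.5, 0.5, -0.4] w 0.0171 j7 -1.8
eye in tool mm [53.1  0.8  0.5]
```

View pics/wrist3.png

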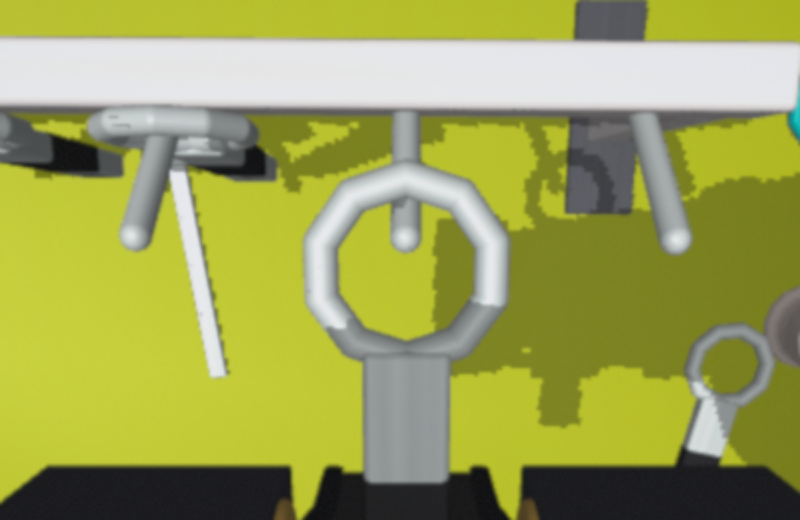

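Run:
```python
from g import *
plan(322.5,157.5,53.1,.8)
```

```text
tip rel [58.3  0.8 21.2] eye z 0.2195
t 28.28 p [0.5546, 0.0606, 0.2202] yaw 7.8 F [0.1, 0.2, -0.4] w 0.0169 j7 -1.8
shift x 3.7 y 0.0 z 12.0
shift x 12.2 y 0.0 z 33.5
```

```bash
python3 -m crank '[[-1,[3,0,6],0],[-1,[4,0,12],0],[-1,[6,0,18],0],[-1,[8,0,23],0],[-1,[10,0,28],0],[-1,[12,0,32],0],[-1,[12.5,0,34],0],[-1,[12.5,0,34],0]]';python3 - <<'E'
from g import *
st(); c=cam("wrist"); crop(c,120,40,520,300,2,"wrist4")
E
```

```text
time: 28.95
ee_pos: [0.5673, 0.063, 0.1854]
eef_rot: [0.998, 0.068, -0.0, -0.0]
ft_force: [0.8, 1.1, -1.4]
width: 0.017
t 28.95 p [0.5673, 0.063, 0.1854] yaw 7.8 F [0.8, 1.1, -1.4] w 0.017 j7 -1.83
```

View pics/wrist4.png

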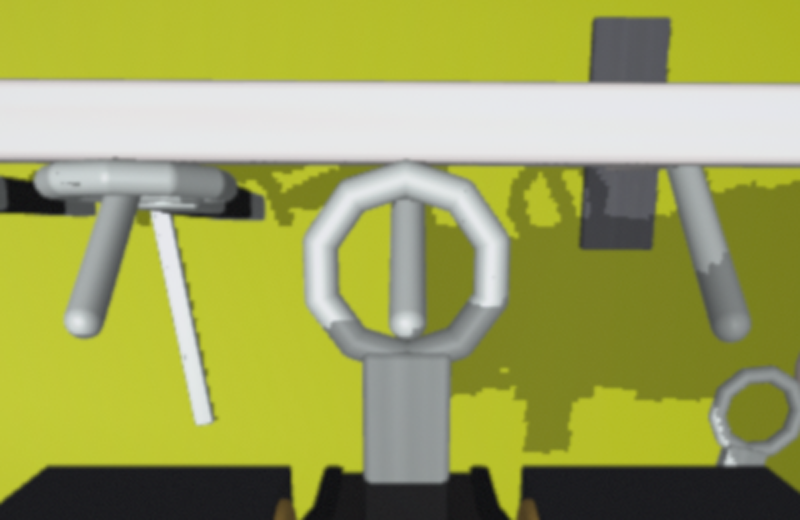

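```bash
python3 -m crank '[[0,[0,0,0],0],[0,[0,0,0],0],[0,[0,0,0],0],[0,[0,0,0],0],[0,[0,0,0],0],[0,[0,0,0],0],[0,[0,0,0],0],[0,[-30,0,-15],0],[0,[-60,30,-15],0],[0,[-75,70,-15],0],[0,[-80,110,-15],0],[0,[-80,110,-15],0]]';python3 - <<'E'
from g import *
st(); c=cam("side"); crop(c,150,130,310,270,5,"side5"); c=cam("wrist","wrist5"); gauges(c);
E
```

```text
time: 30.0
ee_pos: [0.5022, -0.0662, 0.2009]
eef_rot: [0.998, 0.063, -0.0, 0.002]
ft_force: [0.3, -1.5, 0.1]
width: 0.0438
t 30.0 p [0.5022, -0.0662, 0.2009] yaw 7.2 F [0.3, -1.5, 0.1] w 0.0438 j7 -1.5
px 368.1 150.7 eye [ 0.5618 -0.0952] yaw -4.7 d 0.0953 inner [28.4 29.6]
```

View pics/side5.png

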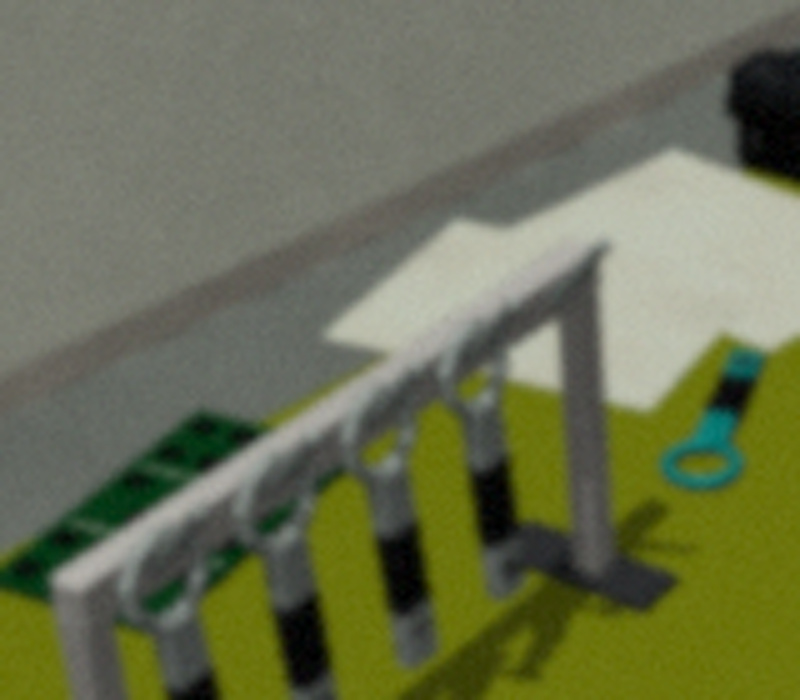

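View pics/wrist5.png

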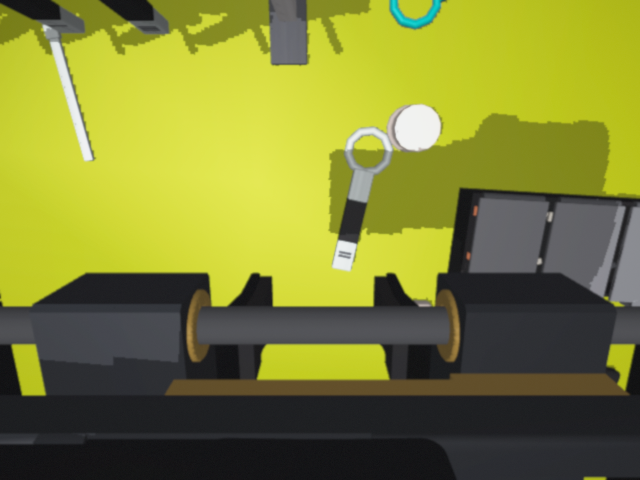

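Four hang. The last silver gauge has its eye at (368,151), and the pot at (414,128) stands beside the ring. I grip the handle well away from the pot.

Run:
```python
from g import *
c=cam("wrist"); print("pot top",onz(c,415.5,127,.034).round(3)); grasp([.5618,-.0952],-4.7,.07)
```

```text
pot top [ 0.586 -0.123  0.034]
grasp at [ 0.509  -0.0909] -4.7
shift [1.1, 34.4, 131.1] turn 12.4 j [0.8, 0.16, -0.84, 1.76, 0.13, 1.27, -1.51]
```

```bash
python3 -m crank '[[-0.1,[0,12,30],4],[-0.1,[1,25,65],8],[-0.1,[1,34,100],12],[-0.1,[1,34,128],12],[-0.1,[1,34,131],12],[-0.1,[1,34,131],12],[-0.1,[1,34,131],12]]';python3 - <<'E'
from g import *
st(); c=cam("wrist","wrist6"); gauges(c); grasp([.5618,-.0952],-4.7)
E
```

```text
time: 30.73
ee_pos: [0.5099, -0.089, 0.0716]
eef_rot: [0.999, -0.035, 0.001, -0.0]
ft_force: [-0.3, 0.7, 0.5]
width: 0.0393
t 30.73 p [0.5099, -0.089, 0.0716] yaw -4.0 F [-0.3, 0.7, 0.5] w 0.0393 j7 -1.76
px 327.1 165.2 eye [ 0.5616 -0.0957] yaw None d None inner [27.8 28.7]
grasp at [ 0.509  -0.0909] -4.7
shift [-1.4, 1.5, 68.1] turn 0.6 j [0.75, 0.33, -0.76, 1.88, 0.27, 1.03, -1.76]
```

View pics/wrist6.png

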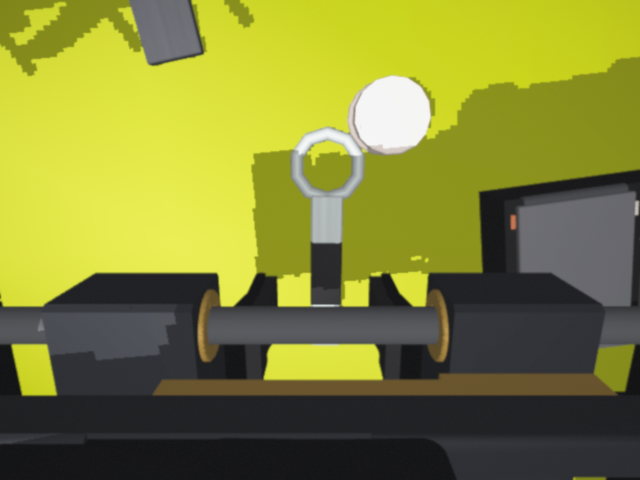

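```bash
python3 -m crank '[[-0.1,[-1,1,22],0],[-0.1,[-1,1,47],0],[-0.1,[-1,1,61],0],[-0.1,[-1,1,66],0],[-1,[-1,1,66],0],[-1,[-1,1,66],0],[-1,[-1,1,66],0],[-1,[-1,1,66],0],[-1,[-1,1,66],0],[-1,[-1,1,66],0]]' 35;python3 - <<'E'
from g import *
st()
E
python3 -m crank '[[-1,[-3,0,-2],0],[-1,[-6,0,-5],0],[-1,[-8,0,-30],0],[-1,[-8,0,-65],0],[-1,[-8,0,-105],0],[-1,[-8,0,-145],0],[-1,[-8,0,-185],0],[-1,[-8,0,-215],0],[-1,[-8,0,-216],0]]';python3 - <<'E'
from g import *
st(); c=cam("wrist","wrist7"); gauges(c); hang(0,-.031,.222,off=.051,zg=.005)
E
```

```text
time: 31.62
ee_pos: [0.5084, -0.0915, 0.0051]
eef_rot: [0.999, -0.037, 0.001, 0.0]
ft_force: [-1.5, -0.3, 7.8]
width: 0.0169
t 31.62 p [0.5084, -0.0915, 0.0051] yaw -4.2 F [-1.5, -0.3, 7.8] w 0.0169 j7 -1.83
time: 32.37
ee_pos: [0.502, -0.0907, 0.2262]
eef_rot: [0.999, -0.036, 0.004, 0.001]
ft_force: [0.5, 0.1, -0.4]
width: 0.0173
t 32.37 p [0.502, -0.0907, 0.2262] yaw -4.2 F [0.5, 0.1, -0.4] w 0.0173 j7 -1.63
px 322.1 174.7 eye [ 0.5352 -0.0936] yaw None d None inner [66.5 67.3]
tcp [0.5662 0.002 ] 0.2225
shift [58.2, -97.4, 0.9] turn -11.5 j [0.84, 0.14, -0.81, 1.73, 0.11, 1.31, -1.64]
```

View pics/wrist7.png

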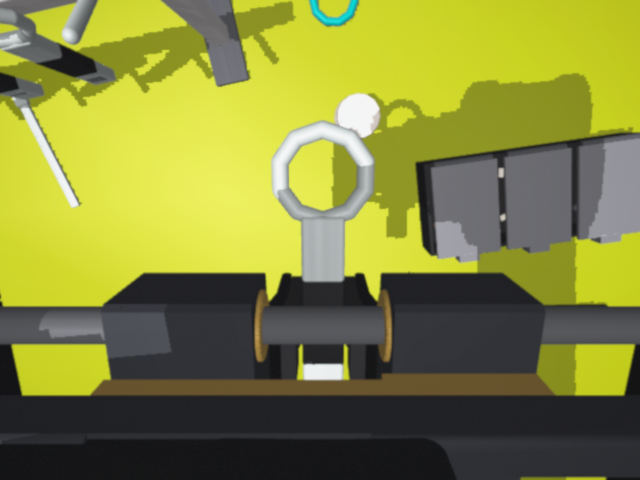

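```bash
python3 -m crank '[[-1,[10,-25,0],-2],[-1,[20,-55,0],-5],[-1,[35,-82,0],-8],[-1,[50,-96,0],-11],[-1,[55,-97,0],-11.5],[-1,[55,-97,0],-11.5],[-1,[55,-97,0],-11.5],[-1,[55,-97,0],-11.5]]';python3 - <<'E'
from g import *
st(); c=cam("wrist"); crop(c,120,40,520,300,2,"wrist8")
held(322.1,174.7,r.read_state()["ee_pos"][2]-.0005)
E
```

```text
time: 33.08
ee_pos: [0.5608, 0.0007, 0.2194]
eef_rot: [0.998, 0.063, -0.001, 0.0]
ft_force: [-0.6, -0.1, -0.9]
width: 0.017
t 33.08 p [0.5608, 0.0007, 0.2194] yaw 7.2 F [-0.6, -0.1, -0.9] w 0.017 j7 -1.71
eye in tool mm [52.9  0.6  0.5]
```

View pics/wrist8.png

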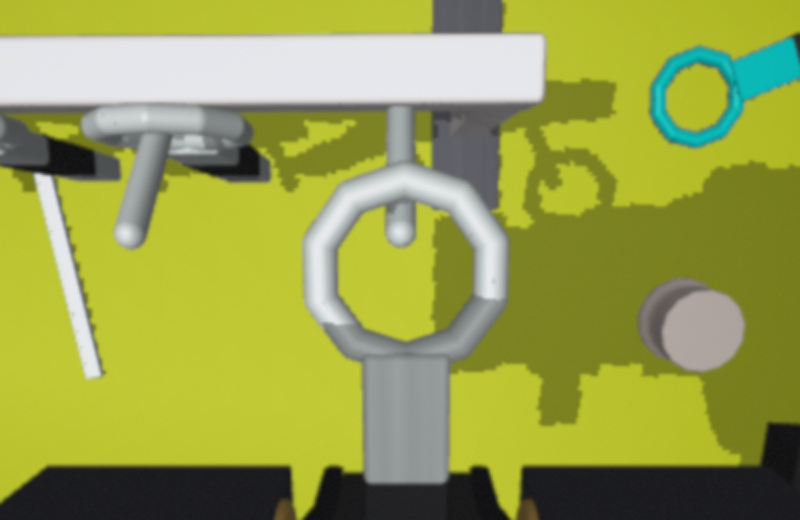

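Run:
```python
from g import *
plan(320,155.5,52.9,.6)
```

```text
tip rel [59.2 -0.2 21. ] eye z 0.2194
t 33.23 p [0.5612, 0.0009, 0.22] yaw 7.2 F [0.2, 0.1, -0.6] w 0.0171 j7 -1.71
shift x 4.8 y -0.8 z 11.9
shift x 13.3 y -0.8 z 33.4
```

```bash
python3 -m crank '[[-1,[3,-1,6],0],[-1,[5,-1,12],0],[-1,[7,-1,18],0],[-1,[9,-1,23],0],[-1,[11,-1,28],0],[-1,[13,-1,32],0],[-1,[13.5,-1,34],0],[-1,[13.5,-1,34],0]]';python3 - <<'E'
from g import *
st(); c=cam("wrist"); crop(c,120,40,520,300,2,"wrist9")
E
```

```text
time: 33.9
ee_pos: [0.5748, 0.0047, 0.1854]
eef_rot: [0.998, 0.064, -0.0, -0.0]
ft_force: [-0.5, -0.3, -1.2]
width: 0.0172
t 33.9 p [0.5748, 0.0047, 0.1854] yaw 7.3 F [-0.5, -0.3, -1.2] w 0.0172 j7 -1.74
```

View pics/wrist9.png

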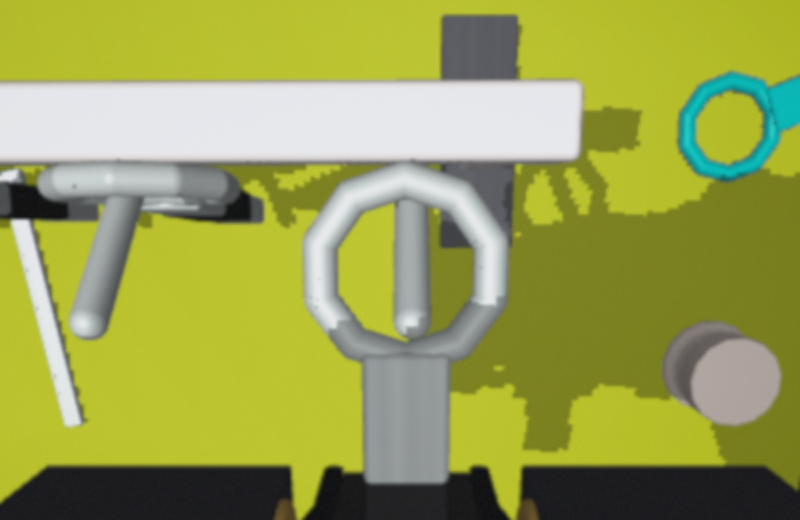

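The ring is on the peg, with the tip at crop (410,330). Release, retreat and inspect everything.

```bash
python3 -m crank '[[0,[0,0,0],0],[0,[0,0,0],0],[0,[0,0,0],0],[0,[0,0,0],0],[0,[0,0,0],0],[0,[0,0,0],0],[0,[0,0,0],0],[0,[-30,0,-15],0],[0,[-60,0,-45],0],[0,[-85,-35,-80],0],[0,[-95,-70,-115],0],[0,[-95,-100,-150],0]]'; python3 -m crank '[[0,[0,0,0],0],[0,[0,0,0],0],[0,[0,0,0],0],[0,[0,0,0],0],[0,[0,0,0],0],[0,[0,0,0],0]]';python3 - <<'E'
from g import *
st(); c=cam("side"); crop(c,150,130,450,280,2.6,"side10"); c=cam("wrist","wrist10"); cam("top","top10")
E
```

```text
time: 34.95
ee_pos: [0.4705, 0.0751, 0.3174]
eef_rot: [0.998, 0.063, -0.0, 0.001]
ft_force: [2.2, -0.1, 0.2]
width: 0.0434
time: 35.45
ee_pos: [0.4724, 0.0736, 0.3154]
eef_rot: [0.998, 0.063, -0.001, -0.0]
ft_force: [0.8, -0.5, -0.8]
width: 0.0435
t 35.45 p [0.4724, 0.0736, 0.3154] yaw 7.2 F [0.8, -0.5, -0.8] w 0.0435 j7 -1.69
```

View pics/side10.png

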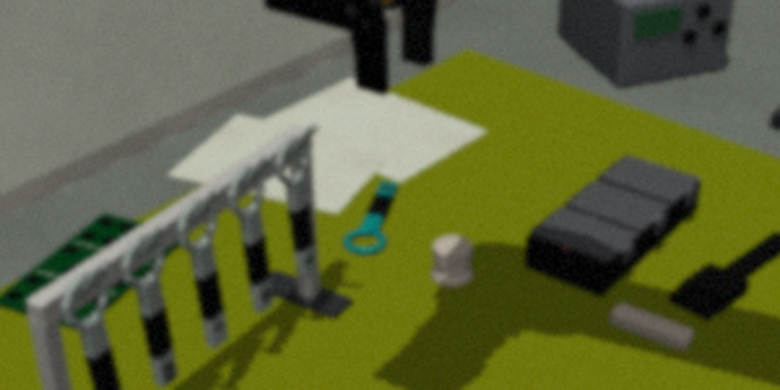

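View pics/wrist10.png

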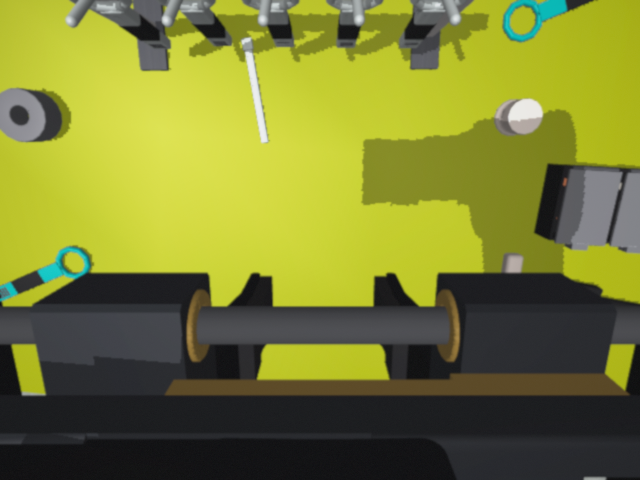

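View pics/top10.png

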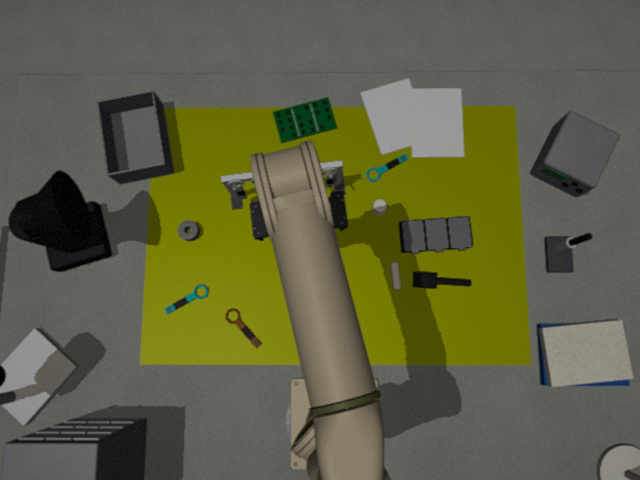

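```bash
python3 -m crank '[[0,[0,0,0],0],[0,[0,0,0],0],[0,[0,0,0],0],[0,[0,0,0],0],[0,[0,0,0],0],[0,[0,0,0],0]]' >/dev/null;python3 - <<'E'
from g import *
c=cam("side"); crop(c,155,165,285,310,4,"side11")
a=c["pixels"].astype(int)
for k in range(6): c=cam("side")
d=np.abs(c["pixels"].astype(int)-a).max(2)[165:310,155:285]; print("moving px",(d>60).sum(),d.max())
for i in range(5):
    p=peg(i,-.008); print(i,proj(c,[p[0],p[1],.15]).round(0))
E
```

```text
moving px 0 20
0 [264. 197.]
1 [247. 209.]
2 [228. 222.]
3 [208. 236.]
4 [185. 251.]
```

View pics/side11.png

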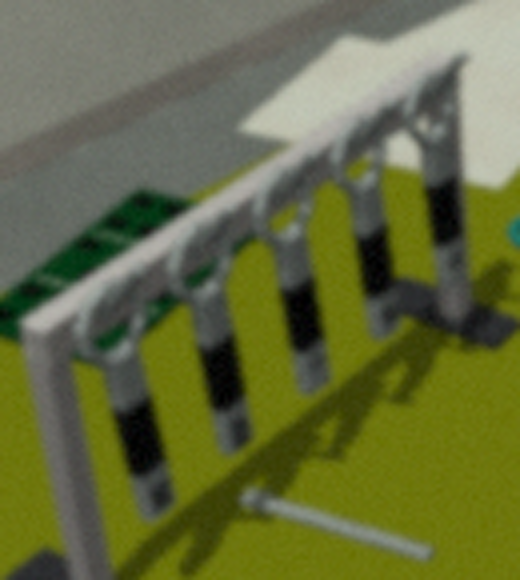

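All five rings sit within a few pixels of where an eye hung at the peg root should appear, and nothing is moving. Handing in.

Run:
```python
from h import *
r.close_job(); st()
```

```text
the job is handed in; nothing more can be done
the job is handed in; nothing more can be done
```

I pressed all three lids shut first, then hung all five steel gauges by their eyes, one to each peg. The job was handed in at about 36 s of the 210 s allowed, with no verdict reported.

**Last checks:**
- **Lids:** they lie level in the last side and top views, with all three tabs lined up.
- **Gauges:** all five hang handle down on separate pegs. Their rings sit within a few pixels of where an eye at the peg root should appear. No pixels changed between two side views taken one after the other. I judged the eye-to-root distance only from that picture, not by measuring it directly.
- **Other things on the bench:** in the last pictures the brush, tweezers, pot, spool, eraser and the turquoise and brown lookalikes look where they were at the start. I did not measure their positions.
- **Robot:** the gripper was open and clear of everything.

**What went differently:**
- **Middle lid:** it came back up to about 0.5 rad after the first push because I had not latched it yet. I pressed it again on its own and it caught.
- **Lid force:** pressing the outer two lids together read 64 N at the wrist, below the 120 N limit but more than needed.
- **Knocked gauge:** the gauge nearest the box was knocked to within a few millimetres of the pot partway through. I measured it again and drew it back from the pot before lifting.
- **Grip:** I saw no gauge slip in the grip.

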